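Store the chromatography columns on their clip rail and lock it

TASK

Pull the locking pin right out of its eyelets and lay it on the bench, slide the rail's blue keeper fully open, then click every loose steel column down into the spring clips of the place with its colour mark (so they lie in order of length, shortest beside the keeper's grip; places of missing columns stay empty), each centred across the two strips. Then slide the keeper to its locked position, where its eyelet lines up with the two fixed eyelets, and push the pin from the front through all three until its handle is up against the front plate. Leave the other things on the bench alone.

Things in the scene. Friction and masses are not known exactly. Their poses are not given: they have to be found in the camera images.
- rail: Column rail, fixed: aluminium base 96 x 345 x 8 mm (x -38..58, y -155..190 in its frame), two grey strips 6 mm thick along y at x = -21 and +21, tops 32 mm above the bench; open down to the base between them (x -18..18), room for fingers. Origin on the underside, z up, x away from the robot, y along the strips, sizes rising with +y. Places at y = -62 red, -6 yellow, 50 green, 106 blue, 162 black, colour marks on the front edge.
- place_red (a point): Where the middle of the red column belongs (rail x = 0, y = -62, z = 38 mm), its axis along the rail's x. Both strips carry two steel spring jaws here with rolled beads 8 mm apart, tops 48 mm above the bench. A 12 mm tube pressed straight down with about 8 N (15 at most) spreads them 2 mm each and snaps in, resting on the strips with its axis 38 mm above the bench.
- place_yellow (a point): Where the middle of the yellow column belongs (rail x = 0, y = -6, z = 38 mm), its axis along the rail's x. Both strips carry two steel spring jaws here with rolled beads 8 mm apart, tops 48 mm above the bench. A 12 mm tube pressed straight down with about 8 N (15 at most) spreads them 2 mm each and snaps in, resting on the strips with its axis 38 mm above the bench.
- place_green (a point): Where the middle of the green column belongs (rail x = 0, y = 50, z = 38 mm), its axis along the rail's x. Both strips carry two steel spring jaws here with rolled beads 8 mm apart, tops 48 mm above the bench. A 12 mm tube pressed straight down with about 8 N (15 at most) spreads them 2 mm each and snaps in, resting on the strips with its axis 38 mm above the bench.
- place_blue (a point): Where the middle of the blue column belongs (rail x = 0, y = 106, z = 38 mm), its axis along the rail's x. Both strips carry two steel spring jaws here with rolled beads 8 mm apart, tops 48 mm above the bench. A 12 mm tube pressed straight down with about 8 N (15 at most) spreads them 2 mm each and snaps in, resting on the strips with its axis 38 mm above the bench.
- place_black (a point): Where the middle of the black column belongs (rail x = 0, y = 162, z = 38 mm), its axis along the rail's x. Both strips carry two steel spring jaws here with rolled beads 8 mm apart, tops 48 mm above the bench. A 12 mm tube pressed straight down with about 8 N (15 at most) spreads them 2 mm each and snaps in, resting on the strips with its axis 38 mm above the bench.
- column_red: Steel chromatography column with red bands and end plugs, 88 mm long overall, about 90 g: tube 12 mm thick; at each end a hexagon fitting 18 mm across flats, 10 mm long, whose outer face is 3 mm from the end. Lies on its hexagons, axis 9 mm above the bench. Origin mid-length on the axis, x along the axis (either way round is the same). May be absent.
- column_yellow: Steel chromatography column with yellow bands and end plugs, 100 mm long overall, about 90 g: tube 12 mm thick; at each end a hexagon fitting 18 mm across flats, 10 mm long, whose outer face is 3 mm from the end. Lies on its hexagons, axis 9 mm above the bench. Origin mid-length on the axis, x along the axis (either way round is the same). May be absent.
- column_green: Steel chromatography column with green bands and end plugs, 112 mm long overall, about 90 g: tube 12 mm thick; at each end a hexagon fitting 18 mm across flats, 10 mm long, whose outer face is 3 mm from the end. Lies on its hexagons, axis 9 mm above the bench. Origin mid-length on the axis, x along the axis (either way round is the same). May be absent.
- column_blue: Steel chromatography column with blue bands and end plugs, 124 mm long overall, about 90 g: tube 12 mm thick; at each end a hexagon fitting 18 mm across flats, 10 mm long, whose outer face is 3 mm from the end. Lies on its hexagons, axis 9 mm above the bench. Origin mid-length on the axis, x along the axis (either way round is the same). May be absent.
- column_black: Steel chromatography column with black bands and end plugs, 136 mm long overall, about 90 g: tube 12 mm thick; at each end a hexagon fitting 18 mm across flats, 10 mm long, whose outer face is 3 mm from the end. Lies on its hexagons, axis 9 mm above the bench. Origin mid-length on the axis, x along the axis (either way round is the same). May be absent.
- keeper (a joint): Blue keeper slide behind the strips, runs along the rail's +y, in m: 0 fully open (stop), 0.020 locked: a tab over every place, 14 mm above the column axis, its eyelet in line with the fixed ones; 0.024 is the far stop, too far. Stays where left, about 2 N to move. A tab covers x 30..46 and, locked, y -20..+4 mm of its place: unless open it bars the columns from above.
- keeper_grip (a point): Top centre of the keeper's black grip block (20 mm along the rail's x, 16 mm along y, top 58 mm above the bench, at x = 46 mm of the rail; its upper 35 mm are free to be taken across y). It moves with the keeper along y: at y = -138 mm of the rail when open, -118 when locked.
- keeper_eyelet (a point): Centre of the round eyelet (12 mm wide, along x) in the keeper's own blue plate, 5 mm thick, 24 mm wide, which stands at x = 12 to 17 mm of the rail behind the two fixed eyelet plates, 34 mm above the bench.
- eyelet (a point): Centre of the front fixed eyelet on its front face (rail x = -24, y = -118, z = 34 mm). Two fixed steel plates, 5 mm thick, 28 mm wide, tops at 48 mm, front faces at x = -24 and -6, each with a round eyelet 12 mm wide along the rail's x. Pin home: handle's front against this face, its tip 26 mm past the rail's x = 0.
- pin: Locking pin, about 50 g: orange handle 40 x 14 x 14 mm and, along its +x, a round steel shaft 8 mm thick and 50 mm long, tapered over the last 7 mm. Origin at the middle of the handle on the shaft's axis, 7 mm above the bench when the pin lies there. At the start it sits loosely in the three eyelets.
- pin_tip (a point): Tip of the pin's shaft, 70 mm from the handle's middle along the pin's x.
- tape_roll: Roll of tan tape lying on the bench, 68 mm wide, 19 mm high; bystander.
- bottle_cap: Loose white bottle cap, 23 mm wide, 17 mm high; bystander.
- spare_bottle: White sample bottle, 48 mm wide, 112 mm high; bystander.
- lab_timer: Bench timer, 58 x 66 x 20 mm; bystander.

How it is judged (in metres and radians):
On the way, in this order (a step that is already met when the one before it is completed fails the run):
1. the pin is pulled right out of the eyelets and laid down (tip 30 mm or more from the front eyelet, handle's middle below 15 mm) (distance between pin_tip and eyelet above 0.03 m and height (world z) of pin below 0.015 m), for 0.2 s.
2. the keeper is slid fully open (joint below 3 mm) (value of joint keeper below 0.003 m), for 0.2 s.
3. every column that is there is clicked into its own place, the keeper still clear of the places (joint below 8 mm) (x of column_red in the frame of rail between -0.01 and 0.01 m and y of column_red in the frame of rail between -0.066 and -0.058 m and z of column_red in the frame of rail between 0.0355 and 0.0405 m and angle between the x axis of each of column_red, column_yellow, column_green, column_blue, column_black and the x axis of rail, either way round below 0.08 rad and x of column_yellow in the frame of rail between -0.01 and 0.01 m and y of column_yellow in the frame of rail between -0.01 and -0.002 m and z of column_yellow in the frame of rail between 0.0355 and 0.0405 m and x of column_green in the frame of rail between -0.01 and 0.01 m and y of column_green in the frame of rail between 0.046 and 0.054 m and z of column_green in the frame of rail between 0.0355 and 0.0405 m and x of column_blue in the frame of rail between -0.01 and 0.01 m and y of column_blue in the frame of rail between 0.102 and 0.11 m and z of column_blue in the frame of rail between 0.0355 and 0.0405 m and x of column_black in the frame of rail between -0.01 and 0.01 m and y of column_black in the frame of rail between 0.158 and 0.166 m and z of column_black in the frame of rail between 0.0355 and 0.0405 m and value of joint keeper below 0.008 m), for 0.2 s.
4. the keeper is slid to its locked position (20 mm, within 3.5 mm) (value of joint keeper between 0.0165 and 0.0235 m), for 0.2 s.
At the end, for the whole second after the job is handed in: Every column present snapped into its own place (10 mm along x, 4 mm along y, 2.5 mm in height, 0.08 rad); keeper at 20 mm within 3.5 mm; pin through all three eyelets from the front, tip 1.5 mm or more past the keeper plate's back, handle within 7.5 mm of the front plate; all released, at rest (all of step 4 and x of column_red in the frame of rail between -0.01 and 0.01 m and y of column_red in the frame of rail between -0.066 and -0.058 m and z of column_red in the frame of rail between 0.0355 and 0.0405 m and angle between the x axis of each of column_red, column_yellow, column_green, column_blue, column_black and the x axis of rail, either way round below 0.08 rad and x of column_yellow in the frame of rail between -0.01 and 0.01 m and y of column_yellow in the frame of rail between -0.01 and -0.002 m and z of column_yellow in the frame of rail between 0.0355 and 0.0405 m and x of column_green in the frame of rail between -0.01 and 0.01 m and y of column_green in the frame of rail between 0.046 and 0.054 m and z of column_green in the frame of rail between 0.0355 and 0.0405 m and x of column_blue in the frame of rail between -0.01 and 0.01 m and y of column_blue in the frame of rail between 0.102 and 0.11 m and z of column_blue in the frame of rail between 0.0355 and 0.0405 m and x of column_black in the frame of rail between -0.01 and 0.01 m and y of column_black in the frame of rail between 0.158 and 0.166 m and z of column_black in the frame of rail between 0.0355 and 0.0405 m and x of pin_tip in the frame of rail between 0.0185 and 0.034 m and y of pin_tip in the frame of rail between -0.124 and -0.112 m and z of pin_tip in the frame of rail between 0.028 and 0.04 m and angle between the x axis of pin and the x axis of rail, either way round below 0.2 rad and linear speed of each of column_red, column_yellow, column_green, column_blue, column_black, pin below 0.02 m/s); the robot touches nothing.
It fails at once if the tape roll is moved by more than 4 cm (distance of tape_roll from where it was at the start of the episode above 0.04 m).
It fails at once if the bottle cap is moved by more than 4 cm (distance of bottle_cap from where it was at the start of the episode above 0.04 m).
It fails at once if the spare bottle is moved by more than 4 cm (distance of spare_bottle from where it was at the start of the episode above 0.04 m).
It fails at once if the lab timer is moved by more than 4 cm (distance of lab_timer from where it was at the start of the episode above 0.04 m).
Of column_red, column_yellow, column_green, column_blue, column_black only 3 to 5 are there at a start; the rules pass over those that are not, and their reading is None.
At some moment in a run one of column_red, column_yellow, column_green, column_blue, column_black may be knocked a few centimetres aside while the robot is not near it.
Once in a run the grip may slacken for a moment while it holds something.
It also fails if it takes over 210 s, if anything falls off the work surface, if the arm or the gripper's body presses on something with over 40 N, if the wrist force passes 120 N, or if a joint passes its speed limit or range.

ROBOT

A 6-joint arm with a two-finger parallel gripper is mounted at the origin on a cart in front of the work surface, level with it; the furniture and walls round the work are solid. World frame = base frame: x ahead of the robot, y to its left, z up, the work surface at z = 0. Lengths are in mm, angles in degrees, forces in N, time in s.
With the tool pointing down it reaches from about 300 to 850 mm from the base axis. Payload 4.2 kg.
Tool frame: the origin (TCP) lies at the very end of the fingers, on their centre line; the grasp point (between the pads) lies 19 mm behind it (env.grasp_offset is the distance from the TCP to the grasp point, in mm); z points along the fingers, y is the line along which they close (so a half turn about z gives the same grasp; the last joint's range is limited). The gripper opens to 91 mm and grips with 3 to 60 N. Pads are 32 mm wide; open, the fingers measure 118 mm over their backs; the gripper's body (76 mm by 178 mm) begins 60 mm behind the grasp point.
Start: joints at [-1.146, 18.312, 89.639, -0, 72.044, -1.146], TCP at [575.016, 0, 213.976] pointing down, gripper open.
Joint ranges: [-177.97, 177.97], [-48.28, 115.42], [12.27, 149.76], [-77.06, 257.06], [2.81, 150.46], [-146.56, 146.56]. Speed limits (degrees/s): [147.25, 147.25, 180, 180, 180, 180].

INTERFACE

Orientations are given as [roll, pitch, yaw] about the fixed x, y, z axes, in that order (R = Rz(yaw) Ry(pitch) Rx(roll)).
In Python, from workcell import env gives the robot as it stands. The module is installed in compiled form; this text tells all that it offers.
- The arm moves only by the tool send_rows, never from a script. Its argument "motion" is a list of rows, each an object of numbers: "tx", "ty", "tz": the shift along the tool's x, y, z in units of 500 mm (1.0 is 500 mm); "rx", "ry", "rz": the turn, a rotation vector about the tool's x, y, z in units of 30 degrees (1.0 is 30 degrees); "gripper": the closure, from -1 (fully open) to 1 (shut). In form: [{"tx": .., "ty": .., "tz": .., "rx": .., "ry": .., "rz": .., "gripper": ..}, ...]. A call has 1 to 12 rows; each row shifts and turns the commanded pose from where the row before left it, along the tool's axes as they then stand; what a row does not reach is not made up. A row lasts 1/8 s, in which the tool goes at most 62.5 mm and 10.7 degrees, less where a joint would pass 70% of its speed; a pose out of reach is approached as far as the arm can. A call with a number of a shift or a turn outside -1 to 1 is refused whole. A call with a gripper value outside its range is refused whole. The fingers move at their own pace and stop on an object; "grip_force" is the grip in N (left out, the last holds). Time passes only in rows, so rows that do not move let the fingers close. It gives the time, the measured TCP pose, the force, the opening and the grip force at its end, in the units of the state.
- env.state(): the state, without advancing time (a new reading comes with each control period).
- env.grab_frame(name): name is "scene" or "side" or "wrist"; returns a dict with "frame" (480x640x3 uint8, red, green, blue), "vertical_fov" (degrees; the focal length in pixels is half the picture's height over the tangent of half this angle, whatever the lens; pixels are square), "cx", "cy" (the principal point, pixels), "rvec" (rotation vector, rad) and "tvec" (3), from world to camera coordinates, as OpenCV has them; the wrist camera has in their place "T_tool_cam" (4x4, takes a point from camera to tool coordinates, whose origin is the TCP and whose axes are the flange's). Camera axes: x right, y down, z forward; pixel columns grow to the right and rows downward; lengths in mm; the calibration is good to about 2 mm. A picture is of the moment at which its call begins: read the wrist's pose just before it. There is no depth.
- env.job_done(): hands the job in; it is judged then, once.
The state is a dict: "time_s": time; "qpos": joint angles; "qvel": joint speeds; "effort": joint torques, N m; "ee_pos": TCP position; "ee_rot": TCP orientation; "force": force on the tool from outside, world axes, zero at the start; "torque": the same for the moment, N m; "gripper_width": finger opening in mm; "gripper_force": force on a finger pad.
Only numpy, scipy, OpenCV 4.12 (cv2) and the standard library are available. Lean on these libraries where they do the work, as an engineer would, in place of code of your own. Each camera call takes 0.05 s, during which the arm holds its last target. There are 200 camera calls.

## Working session

There is one attempt and no reset: what is moved stays moved. The work goes in short steps, Python scripts to look and compute and a tool call to move; the robot and the scene stay as the last step left them, time stands still between calls to the robot, and variables do not carry over. Pictures are saved under pics/ and viewed, at most 14 in all, crops included, and the job is handed in when it is done.

Besides the shell and the picture viewer there is one more tool, called as a command line: name --argument value ..., lists and objects as JSON in quotes. send_rows: Moves the arm, as the interface text tells. Shifts and turns lie within -1 to 1; 1 stands for 500 mm of shift or 30 degrees of turn. Its arguments: {"type":"object","properties":{"motion":{"type":"array"},"grip_force":{"type":"number"}},"required":["motion"]}

```bash
mkdir -p pics; cat > h.py <<'E'
from workcell import env
import numpy as np, cv2
from scipy.spatial.transform import Rotation as R
def cam(name):
    s=env.state(); f=env.grab_frame(name); img=f["frame"]
    fl=240/np.tan(np.radians(f["vertical_fov"])/2)
    K=np.array([[fl,0,f["cx"]],[0,fl,f["cy"]],[0,0,1]])
    if "rvec" in f:
        Rm=cv2.Rodrigues(np.array(f["rvec"],float))[0]; t=np.array(f["tvec"],float).ravel()
    else:
        T=np.array(f["T_tool_cam"]); W=np.eye(4); W[:3,:3]=R.from_euler('xyz',s["ee_rot"],degrees=True).as_matrix(); W[:3,3]=s["ee_pos"]
        M=np.linalg.inv(W@T); Rm=M[:3,:3]; t=M[:3,3]
    return img,K,Rm,t
def unproj(c,uv,z):
    img,K,Rm,t=c
    d=Rm.T@np.linalg.inv(K)@np.array([uv[0],uv[1],1.]); o=-Rm.T@t
    return o+d*(z-o[2])/d[2]
def proj(c,p):
    img,K,Rm,t=c; q=K@(Rm@np.asarray(p,float)+t); return q[:2]/q[2]
def save(c,n,img=None):
    cv2.imwrite(f"pics/{n}.png",cv2.cvtColor(c[0] if img is None else img,cv2.COLOR_RGB2BGR))
E
python3 - <<'E'
from h import *
import pickle
for n in ["scene","side","wrist"]:
    c=cam(n); save(c,n+"0"); pickle.dump(c,open(n+"0.pkl","wb")); print(n,-c[2].T@c[3],c[1][0,0])
print(env.state())
E
```

```text
scene [185.5030971  353.40487795 603.21757681] 460.70860078478484
side [122.03685728 740.92684505 820.11814766] 543.4563526715183
wrist [574.83329504  77.83154568 385.24765548] 412.49776220119145
{'time_s': 0.15, 'qpos': array([-1.14560393e+00,  1.83425248e+01,  8.96891762e+01, -1.43336316e-03,
        7.20452162e+01, -1.14647850e+00]), 'qvel': array([ 0.01192183, -0.17901135, -0.2191799 ,  0.1063552 , -0.02287283,
       -0.03940561]), 'effort': array([-5.72294630e-04, -4.12774551e+01, -2.32154489e+01,  7.26667210e-02,
        4.33494255e-02, -9.00343002e-05]), 'ee_pos': array([5.74620741e+02, 3.48876343e-03, 2.13328423e+02]), 'ee_rot': array([-1.79923071e+02, -1.76303289e-04,  9.00013172e+01]), 'force': array([ 0.04201027, -0.39326823,  0.17942727]), 'torque': array([ 0.04446187, -0.00913739,  0.02405933]), 'gripper_force': 0.0, 'gripper_width': 90.73109287004064}
```

View pics/scene0.png

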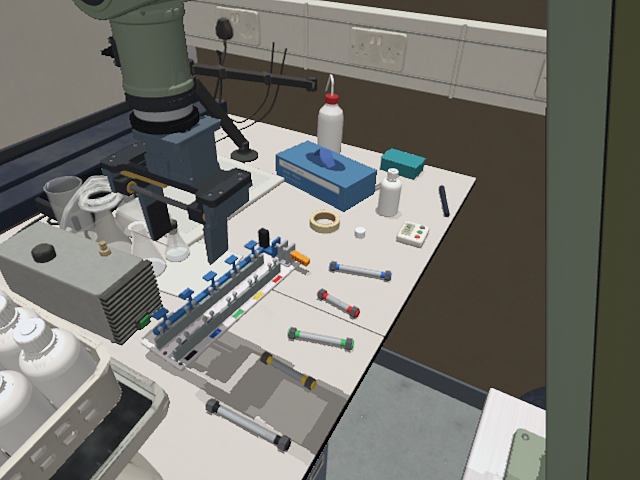

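View pics/wrist0.png

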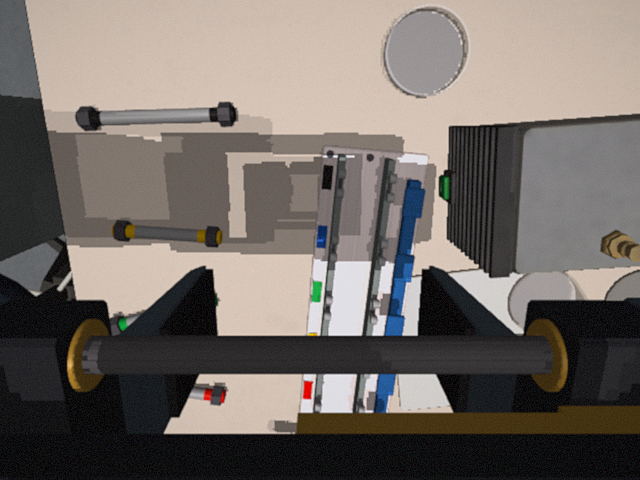

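View pics/side0.png

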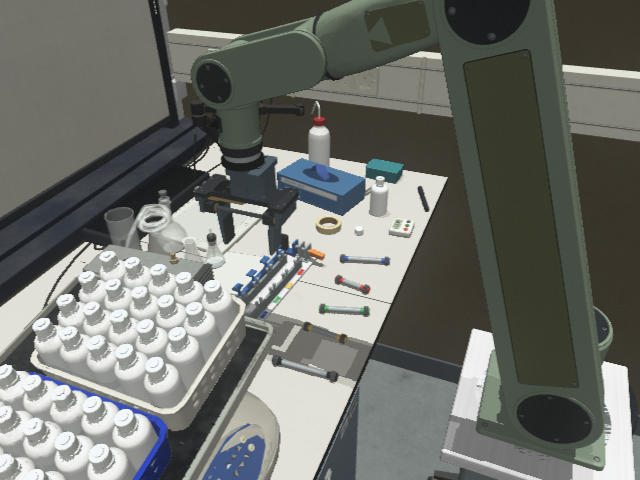

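```bash
python3 - <<'E'
from h import *
import pickle
c=pickle.load(open("scene0.pkl","rb"))
save(c,"scene0z",cv2.resize(c[0][220:460,140:420],None,fx=2.5,fy=2.5,interpolation=cv2.INTER_CUBIC))
w=pickle.load(open("wrist0.pkl","rb"))
for n,p,z in [("blackL",(75,118),9),("blackR",(237,113),9),("yelL",(112,231),9),("yelR",(222,237),9),("mark black",(327,177),8),("mark blue",(321,237),8),("green",(316,291),8),("red",(307,390),8)]: print(n,unproj(w,p,z).round(1))
E
```

```text
blackL [362.1  83.2   9. ]
blackR [504.2  87.5   9. ]
yelL [380.8 -18.8   9. ]
yelR [484.1 -24.6   9. ]
mark black [583.1  31.9   8. ]
mark blue [577.8 -24.7   8. ]
green [573.  -79.8   8. ]
red [ 563.5 -192.5    8. ]
```

View pics/scene0z.png

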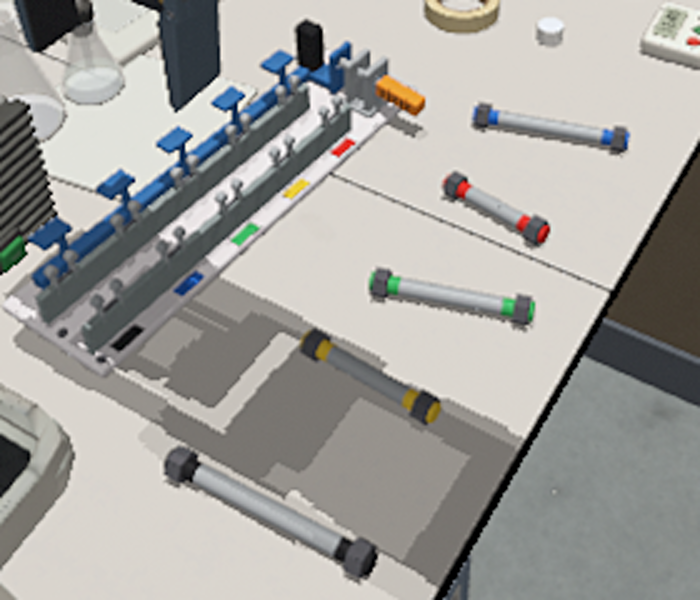

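```bash
python3 - <<'E'
from h import *
import pickle
c=pickle.load(open("scene0.pkl","rb"))
for n,p,z in [("tape",(324,221),10),("cap",(361,232),8),("bottle base",(388,212),0),("timer",(412,233),10),("bigbottle",(330,150),0),("box corner",(330,200),0),("box near-left",(277,172),0),("box right",(375,200),0),
 ("pin handle front",(307,262),34),("grip top",(264,231),58),("blueL",(332,267),9),("blueR",(390,275),9),("redL",(321,294),9),("redR",(357,312),9),("greenL",(290,332),9),("greenR",(353,343),9),("pump corner",(160,300),0), ("pump low",(135,335),0),("tray",(165,385),0)]: print(n,unproj(c,p,z).round(1))
E
```

```text
tape [ 574.7 -405.7   10. ]
cap [ 486.2 -412.9    8. ]
bottle base [ 468.9 -529.1    0. ]
timer [ 387.4 -464.4   10. ]
bigbottle [ 738.2 -745.2    0. ]
box corner [ 611.4 -505.     0. ]
box near-left [ 798.1 -555.1    0. ]
box right [ 516.6 -562.1    0. ]
pin handle front [ 521.5 -237.    34. ]
grip top [ 629.6 -251.7   58. ]
blueL [ 485.8 -274.8    9. ]
blueR [ 377.2 -311.3    9. ]
redL [ 467.8 -196.4    9. ]
redR [ 390.6 -188.6    9. ]
greenL [468.7 -89.1   9. ]
greenR [ 366.2 -121.3    9. ]
pump corner [718.9 -41.2   0. ]
pump low [695.1  41.6   0. ]
tray [581.4  90.    0. ]
```

send_rows --motion '[{"tx": -0.12},{"tx": -0.12},{"tx": -0.12},{"tx": -0.12,"tz": -0.06},{"tx": -0.12,"tz": -0.06},{"tx": 0},{"tx": 0}]'

```text
invalid input at $.motion[0]: expected keys tx, ty, tz, rx, ry, rz, gripper
```

send_rows --motion '[{"tx": -0.12,"ty": 0,"tz": 0,"rx": 0,"ry": 0,"rz": 0,"gripper": -1},{"tx": -0.12,"ty": 0,"tz": 0,"rx": 0,"ry": 0,"rz": 0,"gripper": -1},{"tx": -0.12,"ty": 0,"tz": 0,"rx": 0,"ry": 0,"rz": 0,"gripper": -1},{"tx": -0.12,"ty": -0.05,"tz": -0.06,"rx": 0,"ry": 0,"rz": 0,"gripper": -1},{"tx": -0.12,"ty": -0.05,"tz": -0.06,"rx": 0,"ry": 0,"rz": 0,"gripper": -1},{"tx": 0,"ty": 0,"tz": 0,"rx": 0,"ry": 0,"rz": 0,"gripper": -1},{"tx": 0,"ty": 0,"tz": 0,"rx": 0,"ry": 0,"rz": 0,"gripper": -1}]'

```text
time_s: 1.02
ee_pos: [531.1, -284.3, 265.7]
ee_rot: [-180.0, -0.1, 90.0]
force: [0.1, 0.3, 0.9]
gripper_width: 91.1
gripper_force: 0.0
```

```bash
python3 - <<'E'
from h import *
import pickle
for n in ["wrist","scene"]:
    c=cam(n); save(c,n+"1"); pickle.dump(c,open(n+"1.pkl","wb"))
print(env.state()["ee_pos"],env.state()["ee_rot"])
E
```

```text
[ 531.39536339 -283.32258427  265.28895964] [-1.79908222e+02 -8.54669992e-02  9.00810606e+01]
```

View pics/wrist1.png

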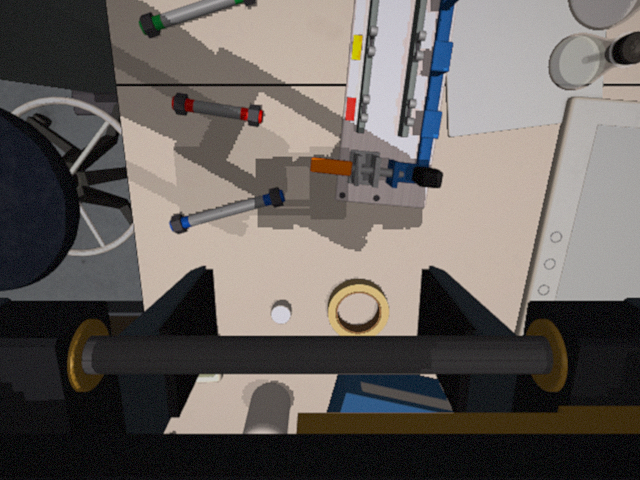

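```bash
python3 - <<'E'
from h import *
import pickle
w=pickle.load(open("wrist1.pkl","rb")); w0=pickle.load(open("wrist0.pkl","rb"))
yaw=-5.0
for n,p,z in [("front corner",(337,196),8),("back corner",(420,207),8),("grip top",(429,177),58),("markred",(351,107),8),("marky",(357,47),8),("pin handle L",(312,165),38),("pin handle R",(350,166),38),("plate2",(383,170),48),("redL",(174,103),9),("redR",(263,116),9),("blueL",(171,224),9),("blueR",(283,196),9),("greenL",(141,26),9),("strip front far",(362,130),32),("cap",(281,313),10),("tape",(358,308),10)]: print(n,unproj(w,p,z).round(1))
save(w,"w1z",cv2.resize(w[0][130:220,290:450],None,fx=5,fy=5,interpolation=cv2.INTER_CUBIC))
z=w0[0][140:440,290:440]; save(w,"w0z",cv2.resize(z,None,fx=2,fy=2,interpolation=cv2.INTER_CUBIC))
E
```

```text
front corner [ 551.6 -278.3    8. ]
back corner [ 639.5 -290.     8. ]
grip top [ 633.3 -252.4   58. ]
markred [ 564.3 -189.4    8. ]
marky [ 568.8 -134.8    8. ]
pin handle L [ 525.9 -243.4   38. ]
pin handle R [ 562.3 -244.4   38. ]
plate2 [ 592.5 -247.1   48. ]
redL [ 389.4 -185.7    9. ]
redR [ 476.9 -198.     9. ]
blueL [ 374.7 -308.4    9. ]
blueR [ 495.  -278.2    9. ]
greenL [ 364.7 -116.8    9. ]
strip front far [ 573.4 -211.2   32. ]
cap [ 489.8 -411.6   10. ]
tape [ 576.9 -405.4   10. ]
```

View pics/w1z.png

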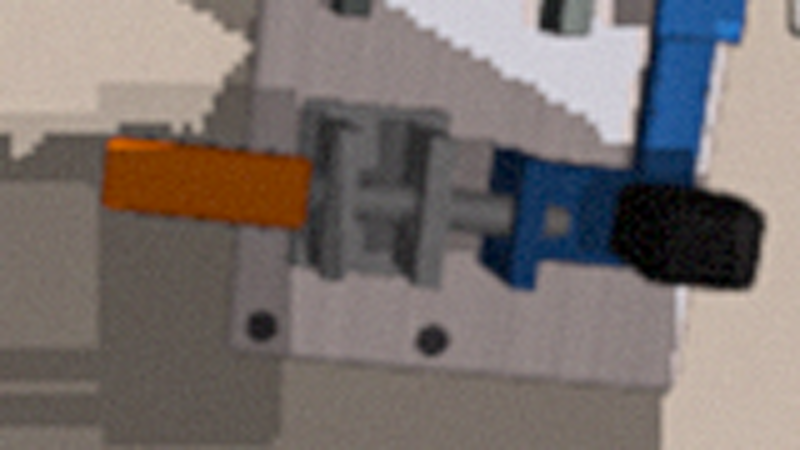

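```bash
cat > fit.py <<'E'
from h import *
import pickle
from scipy.optimize import least_squares
w=pickle.load(open("wrist1.pkl","rb")); w0=pickle.load(open("wrist0.pkl","rb"))
obs=[(w,(-38,-155,8),(336.4,200)),(w,(58,-155,8),(423.6,207.6)),(w,('m',-62,8),(351,107)),(w,('m',-6,8),(357,47)),
(w0,('m',162,8),(327,177)),(w0,('m',106,8),(321,237)),(w0,('m',50,8),(316,291)),(w0,('m',-62,8),(307,390)),(w0,(-38,190,8),(325,147)),(w0,(58,190,8),(428,153))]
def f(p,full=False):
    x,y,a,m=p; out=[]
    M=R.from_euler('z',a,degrees=True).as_matrix()
    for c,q,uv in obs:
        q=np.array([m if q[0]=='m' else q[0],q[1],q[2]],float)
        out.append(proj(c,M@q+[x,y,0])-uv)
    return np.array(out).ravel()
s=least_squares(f,[600,-130,-5,-33],loss='soft_l1')
E
python3 - <<'E'
from fit import *
print(s.x.round(2)); print(f(s.x).reshape(-1,2).round(1))
x,y,a,m=s.x; M=R.from_euler('z',a,degrees=True).as_matrix()
for n,p in [("grip top",(633.3,-252.4,58)),("handleR",(562.3,-244.4,38)),("handleL",(525.9,-243.4,38))]: print(n,M.T@(np.array(p)-[x,y,0]))
for q in [(-24,-118,34),(46,-138,58),(0,-62,38),(0,162,38)]: print(q,(M@np.array(q,float)+[x,y,0]).round(1), proj(w,M@np.array(q,float)+[x,y,0]))
E
```

```text
[ 600.76 -131.92   -4.82  -31.71]
[[-1.1  0.6]
 [ 2.   0.5]
 [-0.4  1.7]
 [-0.2  0.5]
 [-0.3 -0.3]
 [ 0.3 -1.1]
 [ 0.3 -0.3]
 [ 0.4 -1.2]
 [-2.5 -2.3]
 [ 1.2  1. ]]
grip top [  42.54605654 -117.3176049    58.        ]
handleR [ -28.87494992 -115.30767057   38.        ]
handleL [ -65.2303671  -117.36768073   38.        ]
(-24, -118, 34) [ 566.9 -247.5   34. ] [354.43382683 168.85047175]
(46, -138, 58) [ 635.  -273.3   58. ] [429.19369716 199.53849765]
(0, -62, 38) [ 595.5 -193.7   38. ] [387.20134443 110.52762682]
(0, 162, 38) [614.4  29.5  38. ] [ 424.61441478 -190.23359953]
```

send_rows --motion '[{"tx": 0,"ty": 0,"tz": 0,"rx": 0,"ry": 0,"rz": 0.35,"gripper": -1},{"tx": 0,"ty": 0,"tz": 0,"rx": 0,"ry": 0,"rz": 0.35,"gripper": -1},{"tx": 0,"ty": 0,"tz": 0,"rx": 0,"ry": 0,"rz": 0.35,"gripper": -1},{"tx": 0,"ty": 0,"tz": 0,"rx": 0,"ry": 0,"rz": 0.35,"gripper": -1},{"tx": 0,"ty": 0,"tz": 0,"rx": 0,"ry": 0,"rz": 0.35,"gripper": -1},{"tx": 0,"ty": 0,"tz": 0,"rx": 0,"ry": 0,"rz": 0.35,"gripper": -1},{"tx": 0,"ty": 0,"tz": 0,"rx": 0,"ry": 0,"rz": 0.35,"gripper": -1},{"tx": 0,"ty": 0,"tz": 0,"rx": 0,"ry": 0,"rz": 0.35,"gripper": -1},{"tx": 0,"ty": 0,"tz": 0,"rx": 0,"ry": 0,"rz": 0.36,"gripper": -1},{"tx": -0.04,"ty": -0.08,"tz": 0.06,"rx": 0,"ry": 0,"rz": 0,"gripper": 0},{"tx": -0.04,"ty": -0.08,"tz": 0.06,"rx": 0,"ry": 0,"rz": 0,"gripper": 0},{"tx": 0,"ty": 0,"tz": 0,"rx": 0,"ry": 0,"rz": 0,"gripper": 0}]'

```text
time_s: 2.62
ee_pos: [494.5, -196.9, 202.8]
ee_rot: [-179.8, 0.5, -4.5]
force: [0.5, -0.4, -0.7]
gripper_width: 64.5
gripper_force: 0.0
```

```bash
cat >> h.py <<'E'
RX,RY,RA=600.76,-131.92,-4.82
def rail(p):
    return R.from_euler('z',RA,degrees=True).apply(p)+[RX,RY,0]
def torail(p):
    return R.from_euler('z',-RA,degrees=True).apply(np.array(p)-[RX,RY,0])
def go(p,yaw=None):
    s=env.state(); M=R.from_euler('xyz',s["ee_rot"],degrees=True)
    yaw=RA if yaw is None else yaw
    T=R.from_euler('xyz',[180,0,yaw],degrees=True)
    print("shift",(M.inv().apply(np.array(p)-s["ee_pos"])/500).round(3),"turn",((M.inv()*T).as_rotvec(degrees=True)/30).round(3))
E
python3 - <<'E'
from h import *
import pickle
c=cam("wrist"); save(c,"wrist2"); pickle.dump(c,open("wrist2.pkl","wb"))
print(env.state()["ee_pos"],env.state()["ee_rot"],env.state()["qpos"])
E
```

```text
[ 497.1379063  -199.13789766  204.92560133] [-179.93478309    0.19224782   -4.5237988 ] [-2.30603905e+01  1.52175660e+01  9.54510927e+01  7.64340449e-04
  6.95343485e+01  7.14632492e+01]
```

View pics/wrist2.png

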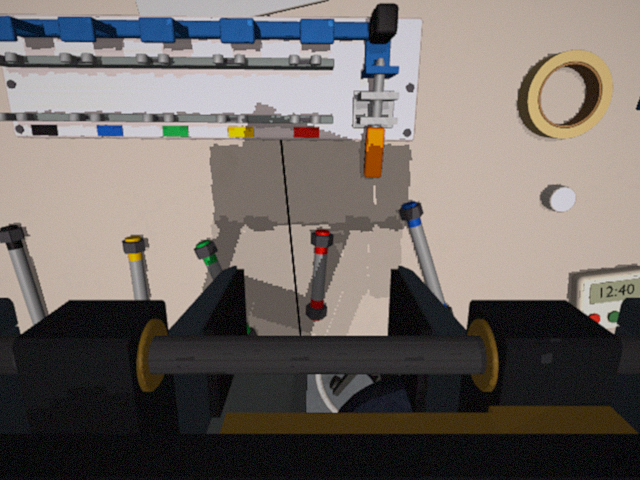

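```bash
python3 - <<'E'
import fit
from fit import *
w2=pickle.load(open("wrist2.pkl","rb"))
o2=[(w2,('m',162,8),(44.5,130.3)),(w2,('m',106,8),(110,130.5)),(w2,('m',50,8),(176,131)),(w2,('m',-6,8),(240,131.3)),(w2,('m',-62,8),(306.5,131.8)),(w2,(-38,-155,8),(413,139)),(w2,(58,-155,8),(422,18))]
for name,o in [("w2",o2),("all",fit.obs+o2)]:
    fit.obs=o; s=least_squares(f,[600,-130,-5,-33],loss='soft_l1'); print(name,s.x.round(2)); print(f(s.x).reshape(-1,2).round(1).tolist())
    RXX=s.x
    M=R.from_euler('z',s.x[2],degrees=True)
    for q in [(0,-80,32),(-24,-118,34),(46,-118,58),(46,-138,58),(-66,-118,41),(-26,-118,41),(-21,162,48)]: print(q,proj(w2,M.apply(q)+[s.x[0],s.x[1],0]).round(0))
for n,a,b in [("red",(322,233),(316,315)),("blue",(410,204),(444,312)),]: print(n,unproj(w2,a,9),unproj(w2,b,9))
for n,p in [("yel end",(133,239)),("green end",(205,243)),("black end",(10,227))]: print(n,unproj(w2,p,9))
save(w2,"w2z",cv2.resize(w2[0][0:190,260:440],None,fx=3.1,fy=3.1,interpolation=cv2.INTER_CUBIC))
E
```

```text
w2 [ 599.82 -131.46   -4.77  -31.04]
[[0.5, -0.1], [0.1, 0.1], [-0.8, -0.0], [0.4, 0.1], [-0.9, -0.0], [0.4, 1.8], [0.0, -1.0]]
(0, -80, 32) [328.  92.]
(-24, -118, 34) [375. 124.]
(46, -118, 58) [384.  19.]
(46, -138, 58) [413.  19.]
(-66, -118, 41) [374. 178.]
(-26, -118, 41) [376. 127.]
(-21, 162, 48) [  9. 118.]
all [ 600.37 -131.68   -4.82  -31.51]
[[-1.5, 0.3], [1.6, 0.3], [-0.6, 1.5], [-0.4, 0.2], [-0.5, -0.5], [0.1, -1.3], [0.1, -0.5], [0.2, -1.4], [-2.9, -2.6], [0.8, 0.7], [0.7, -0.5], [0.2, -0.2], [-0.6, -0.2], [0.5, -0.1], [-0.8, -0.1], [0.6, 1.3], [0.3, -1.6]]
(0, -80, 32) [328.  91.]
(-24, -118, 34) [375. 123.]
(46, -118, 58) [385.  18.]
(46, -138, 58) [414.  18.]
(-66, -118, 41) [374. 178.]
(-26, -118, 41) [376. 126.]
(-21, 162, 48) [  9. 117.]
red [ 473.11222348 -198.09038065    9.        ] [ 391.02008806 -186.15025939    9.        ]
blue [ 494.00953367 -278.87978422    9.        ] [ 384.86888386 -310.2561853     9.        ]
yel end [480.67518006 -23.72527862   9.        ]
green end [471.79486508 -89.47810679   9.        ]
black end [500.57042854  86.55888872   9.        ]
```

View pics/w2z.png

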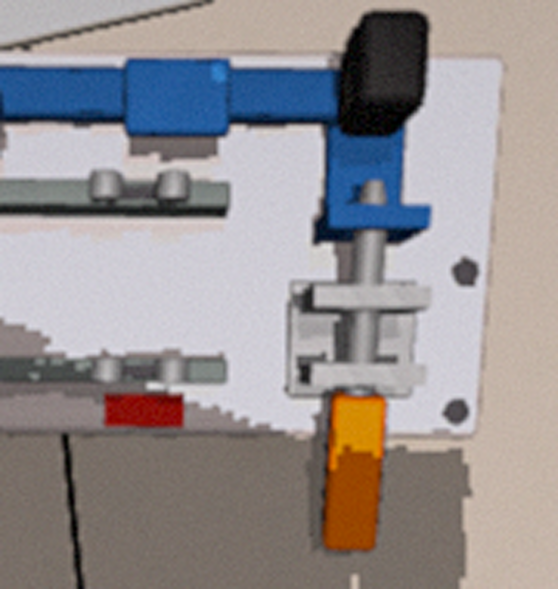

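```bash
sed -i 's/^RX,RY,RA=.*/RX,RY,RA=600.2,-131.6,-4.8/' h.py; python3 - <<'E'
from h import *
print(rail([-47,-118,26]));go(rail([-47,-118,70])); go(rail([-47,-118,26]))
print(rail([-137,-118,26]))
E
```

```text
[ 543.4908501  -245.25329875   26.        ]
shift [0.101 0.085 0.269] turn [-0.002  0.006  0.009]
shift [0.101 0.085 0.357] turn [-0.002  0.006  0.009]
[ 453.80649277 -237.72229285   26.        ]
```

send_rows --motion '[{"tx": 0.05,"ty": 0.04,"tz": 0.09,"rx": 0,"ry": 0,"rz": 0.01,"gripper": 0},{"tx": 0.051,"ty": 0.045,"tz": 0.09,"rx": 0,"ry": 0.006,"rz": 0,"gripper": 0},{"tx": 0,"ty": 0,"tz": 0.09,"rx": 0,"ry": 0,"rz": 0,"gripper": 0},{"tx": 0,"ty": 0,"tz": 0.06,"rx": 0,"ry": 0,"rz": 0,"gripper": 0},{"tx": 0,"ty": 0,"tz": 0.025,"rx": 0,"ry": 0,"rz": 0,"gripper": 0},{"tx": 0,"ty": 0,"tz": 0,"rx": 0,"ry": 0,"rz": 0,"gripper": 0},{"tx": 0,"ty": 0,"tz": 0,"rx": 0,"ry": 0,"rz": 0,"gripper": 0}]'

```text
time_s: 3.55
ee_pos: [546.5, -249.0, 30.5]
ee_rot: [179.9, -0.4, -5.0]
force: [-0.3, 0.1, -0.2]
gripper_width: 45.3
gripper_force: 0.0
```

```bash
python3 - <<'E'
from h import *
go(rail([-47,-118,26]));s=env.state();print(s["ee_pos"],s["ee_rot"],s["gripper_width"],s["force"])
c=cam("wrist"); save(c,"wrist3")
E
```

```text
shift [-0.007 -0.007  0.009] turn [ 0.002 -0.012 -0.008]
[ 546.50320866 -249.02917464   30.47414596] [179.92840918  -0.3688646   -5.03241313] 45.33358177894272 [-0.28023162  0.06089297 -0.2260115 ]
```

View pics/wrist3.png

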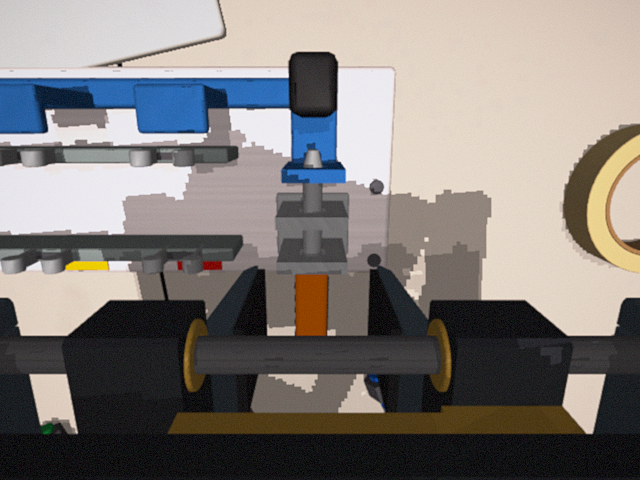

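send_rows --motion '[{"tx": -0.005,"ty": -0.003,"tz": 0.008,"rx": 0,"ry": 0,"rz": 0,"gripper": 0},{"tx": 0,"ty": 0,"tz": 0,"rx": 0,"ry": 0,"rz": 0,"gripper": 1},{"tx": 0,"ty": 0,"tz": 0,"rx": 0,"ry": 0,"rz": 0,"gripper": 1},{"tx": 0,"ty": 0,"tz": 0,"rx": 0,"ry": 0,"rz": 0,"gripper": 1},{"tx": 0,"ty": 0,"tz": 0,"rx": 0,"ry": 0,"rz": 0,"gripper": 1}]' --grip_force 30

```text
time_s: 4.22
ee_pos: [542.8, -246.8, 24.9]
ee_rot: [180.0, -0.2, -5.0]
force: [0.8, -0.0, 0.1]
gripper_width: 13.6
gripper_force: 30.0
```

```bash
python3 - <<'E'
from h import *
for i in range(3):
    s=env.state();print(s["ee_pos"],s["ee_rot"],s["gripper_width"],s["force"]); env.grab_frame("wrist")
go([455,-242,3])
E
```

```text
[ 542.83654039 -246.77395055   24.92438863] [179.99277853  -0.19703866  -5.04283274] 13.60411970153223 [ 0.83140682 -0.04995201  0.11472033]
[ 542.81985508 -246.76205617   24.89317943] [179.99526527  -0.19346159  -5.04104914] 13.985091142482949 [-0.19184286  0.05183423  0.16119667]
[ 542.81384464 -246.74728614   24.88451347] [179.99721182  -0.19237328  -5.04426778] 13.908656294572385 [-0.05708672 -0.23505411 -0.38717712]
shift [-0.176  0.006  0.043] turn [ 0.    -0.006 -0.008]
```

send_rows --motion '[{"tx": -0.04,"ty": 0,"tz": 0,"rx": 0,"ry": 0,"rz": 0,"gripper": 1},{"tx": -0.06,"ty": 0,"tz": 0,"rx": 0,"ry": 0,"rz": 0,"gripper": 1},{"tx": -0.06,"ty": 0,"tz": 0,"rx": 0,"ry": 0,"rz": 0,"gripper": 1},{"tx": -0.018,"ty": 0.005,"tz": 0.02,"rx": 0,"ry": 0,"rz": 0,"gripper": 1},{"tx": 0,"ty": 0,"tz": 0.024,"rx": 0,"ry": 0,"rz": 0,"gripper": 1},{"tx": 0,"ty": 0,"tz": 0,"rx": 0,"ry": 0,"rz": 0,"gripper": 1},{"tx": 0,"ty": 0,"tz": 0,"rx": 0,"ry": 0,"rz": 0,"gripper": 1},{"tx": 0,"ty": 0,"tz": 0,"rx": 0,"ry": 0,"rz": 0,"gripper": 0.5},{"tx": 0,"ty": 0,"tz": 0,"rx": 0,"ry": 0,"rz": 0,"gripper": 0.45},{"tx": 0,"ty": 0,"tz": 0,"rx": 0,"ry": 0,"rz": 0,"gripper": 0.45}]'

```text
time_s: 5.62
ee_pos: [454.1, -241.4, 2.5]
ee_rot: [180.0, -0.2, -5.0]
force: [-0.2, -1.2, -0.7]
gripper_width: 25.3
gripper_force: 0.0
```

```bash
python3 - <<'E'
from h import *
s=env.state();print(s["ee_pos"],s["ee_rot"],s["gripper_width"],s["force"])
c=cam("wrist"); save(c,"wrist4")
print(rail([46,-118,35]))
E
```

```text
[ 454.09253584 -241.36975792    2.50784637] [179.99842468  -0.19354902  -5.03926475] 25.251005861602263 [-0.23259678 -1.18673825 -0.65528526]
[ 636.16468601 -253.03533818   35.        ]
```

View pics/wrist4.png

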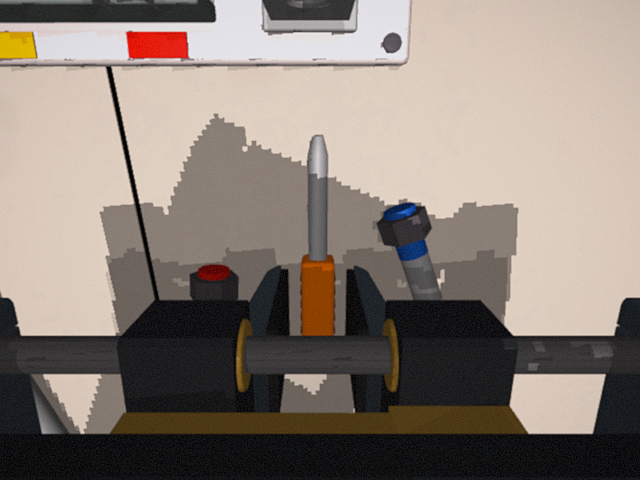

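```bash
python3 - <<'E'
from h import *
go(rail([46,-118.5,100])); go(rail([46,-118.5,40])); print(torail([542.8,-246.8,25]))
E
```

```text
shift [ 0.366 -0.008 -0.194] turn [ 0.    -0.007 -0.008]
shift [ 0.365 -0.008 -0.074] turn [ 0.    -0.007 -0.008]
[ -47.55900257 -119.59908559   25.        ]
```

send_rows --motion '[{"tx": 0,"ty": 0,"tz": -0.1,"rx": 0,"ry": 0,"rz": 0,"gripper": 0.4},{"tx": 0,"ty": 0,"tz": -0.094,"rx": 0,"ry": 0,"rz": -0.008,"gripper": 0.3},{"tx": 0.09,"ty": 0,"tz": 0,"rx": 0,"ry": 0,"rz": 0,"gripper": 0.3},{"tx": 0.1,"ty": 0,"tz": 0,"rx": 0,"ry": 0,"rz": 0,"gripper": 0.3},{"tx": 0.1,"ty": 0,"tz": 0,"rx": 0,"ry": 0,"rz": 0,"gripper": 0.3},{"tx": 0.076,"ty": -0.008,"tz": 0,"rx": 0,"ry": 0,"rz": 0,"gripper": 0.3},{"tx": 0,"ty": 0,"tz": 0,"rx": 0,"ry": 0,"rz": 0,"gripper": 0.3},{"tx": 0,"ty": 0,"tz": 0,"rx": 0,"ry": 0,"rz": 0,"gripper": 0.3}]'

```text
time_s: 6.68
ee_pos: [635.3, -252.4, 99.6]
ee_rot: [-180.0, -0.1, -4.8]
force: [0.2, 0.8, 0.3]
gripper_width: 31.9
gripper_force: 0.0
```

```bash
python3 - <<'E'
from h import *
env.grab_frame("wrist");s=env.state();print(s["ee_pos"],s["ee_rot"],s["gripper_width"],s["force"])
go(rail([46,-118.5,100])); 
c=cam("scene"); 
import pickle; pickle.dump(c,open("scene5.pkl","wb")); save(c,"scene5z",cv2.resize(c[0][190:350,200:420],None,fx=3.5,fy=3.5,interpolation=cv2.INTER_CUBIC))
E
```

```text
[ 635.01268559 -252.57745956   99.90029491] [-1.79982179e+02 -9.27294725e-02 -4.82085392e+00] 31.780920655532043 [-0.96707973  0.57042625 -0.88659231]
shift [ 0.002  0.002 -0.   ] turn [-0.001 -0.003 -0.001]
```

View pics/scene5z.png

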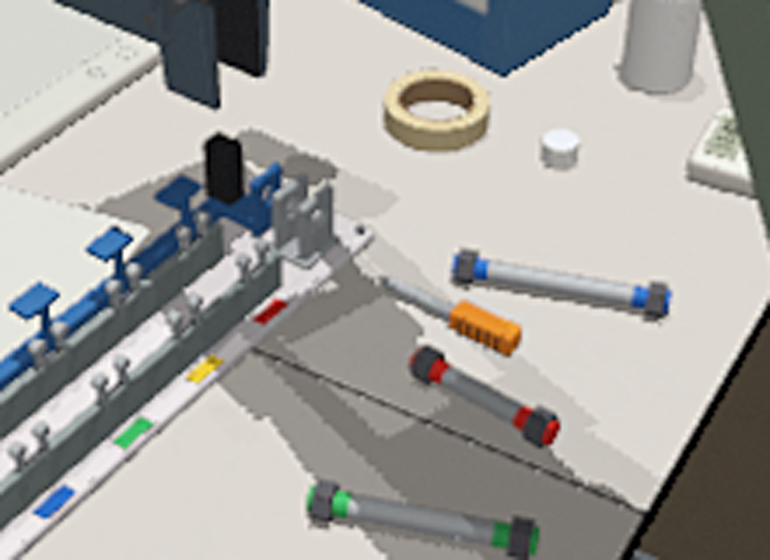

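send_rows --motion '[{"tx": 0.002,"ty": 0.002,"tz": 0.06,"rx": 0,"ry": 0,"rz": 0,"gripper": 0.3},{"tx": 0,"ty": 0,"tz": 0.06,"rx": 0,"ry": 0,"rz": 0,"gripper": 0.3},{"tx": 0,"ty": 0,"tz": 0,"rx": 0,"ry": 0,"rz": 0,"gripper": 0.3},{"tx": 0,"ty": 0,"tz": 0,"rx": 0,"ry": 0,"rz": 0,"gripper": 1},{"tx": 0,"ty": 0,"tz": 0,"rx": 0,"ry": 0,"rz": 0,"gripper": 1},{"tx": 0,"ty": 0,"tz": 0,"rx": 0,"ry": 0,"rz": 0,"gripper": 1},{"tx": 0,"ty": 0.014,"tz": 0,"rx": 0,"ry": 0,"rz": 0,"gripper": 1},{"tx": 0,"ty": 0.014,"tz": 0,"rx": 0,"ry": 0,"rz": 0,"gripper": 1},{"tx": 0,"ty": 0.01,"tz": 0,"rx": 0,"ry": 0,"rz": 0,"gripper": 1},{"tx": 0,"ty": 0,"tz": 0,"rx": 0,"ry": 0,"rz": 0,"gripper": 1}]' --grip_force 15

```text
time_s: 8.02
ee_pos: [636.6, -273.5, 42.0]
ee_rot: [179.9, -0.3, -4.8]
force: [-0.7, -1.2, 5.8]
gripper_width: 16.0
gripper_force: 15.0
```

```bash
python3 - <<'E'
from h import *
s=env.state();print(torail(s["ee_pos"]),s["ee_rot"],s["gripper_width"],s["force"])
E
```

```text
[  48.10586316 -138.3098797    41.97656712] [179.94669802  -0.33101102  -4.82460493] 16.037877216081704 [-0.73537917 -1.18517264  5.78970694]
```

send_rows --motion '[{"tx": 0,"ty": 0.003,"tz": -0.004,"rx": 0,"ry": 0,"rz": 0,"gripper": 1},{"tx": 0,"ty": 0.002,"tz": 0,"rx": 0,"ry": 0,"rz": 0,"gripper": 1},{"tx": 0,"ty": 0,"tz": 0,"rx": 0,"ry": 0,"rz": 0,"gripper": 1},{"tx": 0,"ty": 0,"tz": 0,"rx": 0,"ry": 0,"rz": 0,"gripper": 1}]'

```text
time_s: 8.52
ee_pos: [636.3, -274.8, 42.1]
ee_rot: [-180.0, -0.3, -4.8]
force: [4.8, 2.8, -2.0]
gripper_width: 15.6
gripper_force: 15.0
```

```bash
python3 - <<'E'
from h import *
s=env.state();print(torail(s["ee_pos"]),s["gripper_width"],s["force"])
E
```

```text
[  47.99311446 -139.6528447    42.10419691] 15.631229247391898 [ 4.84158594  2.81406715 -2.03777576]
```

send_rows --motion '[{"tx": 0,"ty": 0.004,"tz": 0,"rx": 0,"ry": 0,"rz": 0,"gripper": 1},{"tx": 0,"ty": 0,"tz": 0,"rx": 0,"ry": 0,"rz": 0,"gripper": 1},{"tx": 0,"ty": 0,"tz": 0,"rx": 0,"ry": 0,"rz": 0,"gripper": 1},{"tx": 0,"ty": 0,"tz": 0,"rx": 0,"ry": 0,"rz": 0,"gripper": 1}]'

```text
time_s: 9.02
ee_pos: [636.3, -274.8, 42.1]
ee_rot: [-179.8, -0.2, -4.8]
force: [5.7, 7.7, -2.6]
gripper_width: 16.1
gripper_force: 15.0
```

```bash
python3 - <<'E'
from h import *
s=env.state();print(torail(s["ee_pos"]),s["gripper_width"],s["force"])
E
```

```text
[  47.97924698 -139.69645464   42.08016447] 16.10351389529685 [ 5.68402446  7.66422796 -2.61361888]
```

```bash
sed -i 's/^RX,RY,RA=.*/RX,RY,RA=600.06,-133.24,-4.8/' h.py; python3 - <<'E'
from h import *
go(rail([0,-34,62])); go(rail([0,-34,100]))
w=None
import pickle
# wrist3 camera pose was at TCP then; check strips with w2 instead
w2=pickle.load(open("wrist2.pkl","rb"))
g=cv2.cvtColor(w2[0],cv2.COLOR_RGB2GRAY)
col=g[40:140,268:285].mean(1); print(col.round(0).astype(int).tolist())
for x in (-24,-18,18,24): print(x, proj(w2,rail([x,-34,32])).round(1))
E
```

```text
shift [-0.096 -0.208 -0.039] turn [-0.007 -0.008 -0.001]
shift [-0.096 -0.208 -0.115] turn [-0.007 -0.008 -0.001]
[167, 196, 200, 202, 203, 203, 203, 203, 203, 203, 203, 203, 203, 204, 204, 205, 207, 175, 129, 124, 129, 131, 132, 134, 135, 108, 54, 32, 38, 103, 176, 203, 197, 197, 200, 205, 205, 205, 206, 206, 205, 205, 205, 206, 206, 205, 205, 206, 206, 206, 206, 207, 207, 206, 207, 206, 206, 206, 207, 206, 207, 206, 206, 208, 207, 206, 197, 184, 179, 170, 171, 176, 181, 168, 144, 121, 106, 94, 79, 76, 83, 84, 73, 86, 105, 103, 105, 119, 129, 132, 131, 133, 134, 134, 133, 131, 132, 123, 107, 91]
-24 [271.7 122.8]
-18 [271.5 114.9]
18 [270.4  66. ]
24 [270.2  57.5]
```

send_rows --motion '[{"tx": 0,"ty": 0,"tz": 0,"rx": 0,"ry": 0,"rz": 0,"gripper": 0.3},{"tx": 0,"ty": 0,"tz": 0,"rx": 0,"ry": 0,"rz": 0,"gripper": 0.3},{"tx": 0,"ty": 0,"tz": 0,"rx": 0,"ry": 0,"rz": 0,"gripper": 0.3},{"tx": 0,"ty": -0.002,"tz": -0.06,"rx": 0,"ry": 0,"rz": 0,"gripper": 0.3},{"tx": 0,"ty": 0,"tz": -0.055,"rx": 0,"ry": 0,"rz": 0,"gripper": 0.4},{"tx": -0.05,"ty": -0.1,"tz": 0,"rx": 0,"ry": 0,"rz": 0,"gripper": 1},{"tx": -0.046,"ty": -0.106,"tz": 0,"rx": 0,"ry": 0,"rz": 0,"gripper": 1},{"tx": 0,"ty": 0,"tz": 0.05,"rx": 0,"ry": 0,"rz": 0,"gripper": 1},{"tx": 0,"ty": 0,"tz": 0,"rx": 0,"ry": 0,"rz": 0,"gripper": 1},{"tx": 0,"ty": 0,"tz": 0,"rx": 0,"ry": 0,"rz": 0,"gripper": 1}]'

```text
time_s: 10.28
ee_pos: [596.8, -170.4, 75.1]
ee_rot: [180.0, -0.2, -4.8]
force: [0.2, -1.0, 0.8]
gripper_width: 0.2
gripper_force: 0.0
```

```bash
python3 - <<'E'
from h import *
s=env.state();print(torail(s["ee_pos"]),s["ee_rot"],s["gripper_width"],s["force"]); go(rail([0,-34,50]))
E
```

```text
[ -0.19034763 -37.25772075  75.10160558] [179.97349053  -0.23891059  -4.84207239] 0.23377306564569353 [ 0.17464278 -0.99700864  0.7503031 ]
shift [ 0.    -0.007  0.05 ] turn [ 0.001 -0.008 -0.001]
```

Lower into the slot step by step.

send_rows --motion '[{"tx": 0,"ty": -0.006,"tz": 0.05,"rx": 0,"ry": 0,"rz": 0,"gripper": 1},{"tx": 0,"ty": 0,"tz": 0.036,"rx": 0,"ry": 0.008,"rz": 0,"gripper": 1},{"tx": 0,"ty": 0,"tz": 0,"rx": 0,"ry": 0,"rz": 0,"gripper": 1},{"tx": 0,"ty": 0,"tz": 0.008,"rx": 0,"ry": 0,"rz": 0,"gripper": 1},{"tx": 0,"ty": 0,"tz": 0.008,"rx": 0,"ry": 0,"rz": 0,"gripper": 1},{"tx": 0,"ty": 0,"tz": 0,"rx": 0,"ry": 0,"rz": 0,"gripper": 1}]'

```text
time_s: 11.02
ee_pos: [597.3, -166.9, 23.8]
ee_rot: [180.0, -0.5, -4.8]
force: [2.1, -0.6, -2.1]
gripper_width: 0.5
gripper_force: 0.9
```

send_rows --motion '[{"tx": 0.006,"ty": 0,"tz": 0,"rx": 0,"ry": 0,"rz": 0,"gripper": 1},{"tx": 0.006,"ty": 0,"tz": 0,"rx": 0,"ry": 0,"rz": 0,"gripper": 1},{"tx": 0,"ty": 0,"tz": 0,"rx": 0,"ry": 0,"rz": 0,"gripper": 1},{"tx": 0,"ty": 0,"tz": 0,"rx": 0,"ry": 0,"rz": 0,"gripper": 1}]'

```text
time_s: 11.52
ee_pos: [598.3, -166.6, 23.4]
ee_rot: [-180.0, 0.1, -4.8]
force: [-8.6, 1.0, 6.5]
gripper_width: 0.3
gripper_force: 4.5
```

```bash
python3 - <<'E'
from h import *
s=env.state();print(torail(s["ee_pos"]),s["ee_rot"],s["force"])
E
```

```text
[  1.01660397 -33.36607809  23.35433139] [-1.79963278e+02  1.27699755e-01 -4.77769634e+00] [-8.56376839  0.95226694  6.53464366]
```

send_rows --motion '[{"tx": -0.006,"ty": 0,"tz": 0,"rx": 0,"ry": 0,"rz": 0,"gripper": 1},{"tx": -0.009,"ty": 0,"tz": 0,"rx": 0,"ry": 0,"rz": 0,"gripper": 1},{"tx": -0.009,"ty": 0,"tz": 0,"rx": 0,"ry": 0,"rz": 0,"gripper": 1},{"tx": 0,"ty": 0,"tz": 0,"rx": 0,"ry": 0,"rz": 0,"gripper": 1},{"tx": 0,"ty": 0,"tz": 0,"rx": 0,"ry": 0,"rz": 0,"gripper": 1}]'

```text
time_s: 12.15
ee_pos: [597.2, -166.6, 24.1]
ee_rot: [180.0, -1.2, -4.8]
force: [11.4, 1.2, -8.5]
gripper_width: 0.5
gripper_force: 5.8
```

```bash
python3 - <<'E'
from h import *
s=env.state();print(torail(s["ee_pos"]),s["ee_rot"],s["force"])
E
```

```text
[ -0.05506483 -33.48882709  24.05456269] [179.95224368  -1.23322128  -4.84634384] [11.44241835  1.17893444 -8.50677218]
```

```bash
sed -i 's/^RX,RY,RA=.*/RX,RY,RA=600.55,-133.28,-4.8/' h.py; cat >> h.py <<'E'
COL=dict(red=((433.1,-191.9),-8.0),blue=((434.9,-293.3),14.1),yellow=((432.4,-21.7),-3.2),black=((433.1,85.3),1.7),green=((418.5,-103),14.3))
PL=dict(red=-62,yellow=-6,green=50,blue=106,black=162)
def ends(c,name):  # predicted pixel of both ends in image c
    (x,y),a=COL[name]; L=dict(red=88,yellow=100,green=112,blue=124,black=136)[name]/2; d=np.array([np.cos(np.radians(a)),np.sin(np.radians(a)),0])
    return [proj(c,np.array([x,y,9])+k*L*d).round(0) for k in (-1,1)]
E
python3 - <<'E'
from h import *
import pickle
go([433,-192,60],-8.0)
c=pickle.load(open("scene5.pkl","rb"))
for n in COL: print(n,[((e-[200,190])*3.5).round(0).tolist() for e in ends(c,n)])
E
```

```text
shift [-0.321  0.078 -0.079] turn [ 0.    -0.041  0.105]
red [[550.0, 430.0], [410.0, 357.0]]
blue [[668.0, 301.0], [452.0, 262.0]]
yellow [[399.0, 679.0], [217.0, 578.0]]
black [[308.0, 896.0], [24.0, 749.0]]
green [[536.0, 542.0], [308.0, 494.0]]
```

send_rows --motion '[{"tx": 0.01,"ty": 0,"tz": -0.04,"rx": 0,"ry": 0,"rz": 0,"gripper": 1},{"tx": 0,"ty": 0,"tz": -0.11,"rx": 0,"ry": 0,"rz": 0,"gripper": 0.3},{"tx": -0.1,"ty": 0.04,"tz": 0,"rx": 0,"ry": 0,"rz": 0.05,"gripper": 0.3},{"tx": -0.11,"ty": 0.04,"tz": 0,"rx": 0,"ry": 0,"rz": 0.05,"gripper": 0.3},{"tx": -0.11,"ty": 0,"tz": 0.04,"rx": 0,"ry": 0,"rz": 0,"gripper": 0.3},{"tx": 0,"ty": 0,"tz": 0,"rx": 0,"ry": 0,"rz": 0,"gripper": 0.3},{"tx": 0,"ty": 0,"tz": 0,"rx": 0,"ry": 0,"rz": 0,"gripper": 0.3}]'

```text
time_s: 13.02
ee_pos: [433.7, -189.1, 78.0]
ee_rot: [180.0, -0.6, -7.8]
force: [0.1, 0.8, 0.5]
gripper_width: 31.5
gripper_force: 0.0
```

```bash
python3 - <<'E'
from h import *
s=env.state();print(s["ee_pos"],s["ee_rot"]); go([433,-192,3],-8.0)
E
```

```text
[ 433.73499543 -189.08443973   77.98932736] [179.98151399  -0.59050558  -7.81677072]
shift [-0.002  0.006  0.15 ] turn [ 0.001 -0.02   0.006]
```

send_rows --motion '[{"tx": -0.002,"ty": 0.005,"tz": 0.08,"rx": 0,"ry": -0.02,"rz": 0,"gripper": 0.3},{"tx": 0,"ty": 0,"tz": 0.06,"rx": 0,"ry": 0,"rz": 0,"gripper": 0.3},{"tx": 0,"ty": 0,"tz": 0.01,"rx": 0,"ry": 0,"rz": 0,"gripper": 0.3},{"tx": 0,"ty": 0,"tz": 0,"rx": 0,"ry": 0,"rz": 0,"gripper": 0.3},{"tx": 0,"ty": 0,"tz": 0,"rx": 0,"ry": 0,"rz": 0,"gripper": 1},{"tx": 0,"ty": 0,"tz": 0,"rx": 0,"ry": 0,"rz": 0,"gripper": 1},{"tx": 0,"ty": 0,"tz": 0,"rx": 0,"ry": 0,"rz": 0,"gripper": 1},{"tx": 0,"ty": 0,"tz": 0,"rx": 0,"ry": 0,"rz": 0,"gripper": 1}]' --grip_force 40

```text
time_s: 14.02
ee_pos: [432.0, -191.3, 3.2]
ee_rot: [180.0, 0.1, -7.8]
force: [-0.9, 0.3, 6.1]
gripper_width: 11.0
gripper_force: 40.0
```

```bash
python3 - <<'E'
from h import *
s=env.state();print(s["ee_pos"],s["ee_rot"],s["gripper_width"],s["force"]); go(rail([0,-62,75]))
c=cam("wrist"); save(c,"wrist6")
print(ends(c,"red"))
E
```

```text
[ 432.04959108 -191.30420706    3.1608273 ] [ 1.79981805e+02  5.49339780e-02 -7.80709450e+00] 11.010147751095396 [-0.86911032  0.29313019  6.11101104]
shift [ 0.324 -0.037 -0.144] turn [ 0.001  0.002 -0.1  ]
[array([320., 390.]), array([321., 205.])]
```

View pics/wrist6.png

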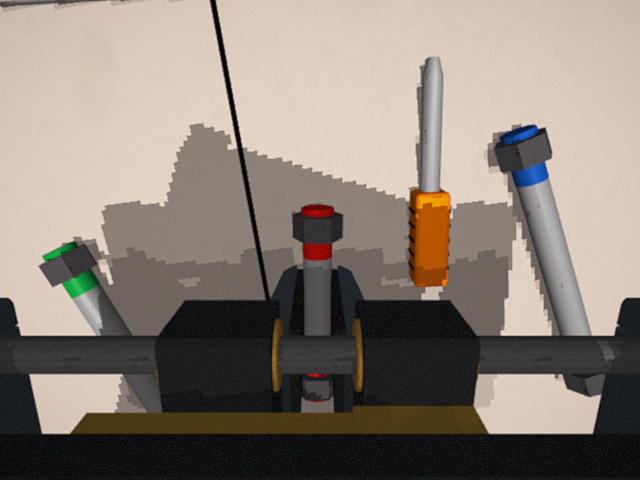

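send_rows --motion '[{"tx": 0,"ty": 0,"tz": -0.07,"rx": 0,"ry": 0,"rz": 0,"gripper": 1},{"tx": 0,"ty": 0,"tz": -0.075,"rx": 0,"ry": 0,"rz": 0,"gripper": 1},{"tx": 0.1,"ty": -0.037,"tz": 0,"rx": 0,"ry": 0,"rz": -0.1,"gripper": 1},{"tx": 0.11,"ty": 0,"tz": 0,"rx": 0,"ry": 0,"rz": 0,"gripper": 1},{"tx": 0.11,"ty": 0,"tz": 0,"rx": 0,"ry": 0,"rz": 0,"gripper": 1},{"tx": 0,"ty": 0,"tz": 0,"rx": 0,"ry": 0,"rz": 0,"gripper": 1},{"tx": 0,"ty": 0,"tz": 0,"rx": 0,"ry": 0,"rz": 0,"gripper": 1},{"tx": 0,"ty": 0,"tz": 0,"rx": 0,"ry": 0,"rz": 0,"gripper": 1}]'

```text
time_s: 15.08
ee_pos: [591.6, -188.4, 74.1]
ee_rot: [-179.9, 0.3, -4.8]
force: [0.0, -1.0, -1.0]
gripper_width: 10.5
gripper_force: 40.0
```

```bash
python3 - <<'E'
from h import *
s=env.state();print(s["ee_pos"],s["ee_rot"],s["gripper_width"],s["force"]); go(rail([0,-62,48]));go(rail([0,-62,32]))
E
```

```text
[ 591.57951739 -188.42311749   74.09076128] [-179.94702832    0.27322033   -4.82685117] 10.536989288106275 [ 0.03576934 -0.9960283  -1.04734207]
shift [0.009 0.013 0.052] turn [-0.002  0.009 -0.001]
shift [0.009 0.013 0.084] turn [-0.002  0.009 -0.001]
```

send_rows --motion '[{"tx": 0.009,"ty": 0.013,"tz": 0.03,"rx": 0,"ry": 0.009,"rz": 0,"gripper": 1},{"tx": 0,"ty": 0,"tz": 0.014,"rx": 0,"ry": 0,"rz": 0,"gripper": 1},{"tx": 0,"ty": 0,"tz": 0,"rx": 0,"ry": 0,"rz": 0,"gripper": 1},{"tx": 0,"ty": 0,"tz": 0,"rx": 0,"ry": 0,"rz": 0,"gripper": 1}]'

```text
time_s: 15.58
ee_pos: [597.1, -195.5, 52.3]
ee_rot: [-180.0, -0.1, -4.8]
force: [0.2, 0.0, -0.2]
gripper_width: 10.9
gripper_force: 40.0
```

```bash
python3 - <<'E'
from h import *
s=env.state();print(s["ee_pos"],s["ee_rot"],s["gripper_width"],s["force"]); go(rail([0,-62,32]))
E
```

```text
[ 597.08762379 -195.4735359    52.30478538] [-1.79967045e+02 -9.82812013e-02 -4.80618954e+00] 10.878783004984065 [ 0.22582901  0.00533893 -0.15483432]
shift [-0.004 -0.001  0.041] turn [-0.001 -0.003 -0.   ]
```

send_rows --motion '[{"tx": -0.003,"ty": -0.001,"tz": 0.005,"rx": 0,"ry": 0,"rz": 0,"gripper": 1},{"tx": 0,"ty": 0,"tz": 0,"rx": 0,"ry": 0,"rz": 0,"gripper": 1},{"tx": 0,"ty": 0,"tz": 0.01,"rx": 0,"ry": 0,"rz": 0,"gripper": 1},{"tx": 0,"ty": 0,"tz": 0.008,"rx": 0,"ry": 0,"rz": 0,"gripper": 1},{"tx": 0,"ty": 0,"tz": 0.006,"rx": 0,"ry": 0,"rz": 0,"gripper": 1},{"tx": 0,"ty": 0,"tz": 0,"rx": 0,"ry": 0,"rz": 0,"gripper": 1}]'

```text
time_s: 16.32
ee_pos: [595.8, -195.0, 39.0]
ee_rot: [-180.0, -0.1, -4.8]
force: [-2.5, 0.6, 6.5]
gripper_width: 11.0
gripper_force: 41.3
```

send_rows --motion '[{"tx": 0,"ty": 0,"tz": 0.006,"rx": 0,"ry": 0,"rz": 0,"gripper": 1},{"tx": 0,"ty": 0,"tz": 0.006,"rx": 0,"ry": 0,"rz": 0,"gripper": 1},{"tx": 0,"ty": 0,"tz": 0,"rx": 0,"ry": 0,"rz": 0,"gripper": 1},{"tx": 0,"ty": 0,"tz": 0,"rx": 0,"ry": 0,"rz": 0,"gripper": 1}]'

```text
time_s: 16.82
ee_pos: [595.7, -194.9, 32.1]
ee_rot: [-180.0, -0.1, -4.8]
force: [-1.9, -0.9, 4.4]
gripper_width: 11.2
gripper_force: 40.3
```

```bash
python3 - <<'E'
from h import *
s=env.state();print(torail(s["ee_pos"]),s["ee_rot"],s["gripper_width"],s["force"])
E
```

```text
[  0.34379162 -61.82110626  32.05326434] [-1.79976734e+02 -1.06451487e-01 -4.80029039e+00] 11.170935260606338 [-1.91541765 -0.86870719  4.40994993]
```

send_rows --motion '[{"tx": 0,"ty": 0,"tz": 0.003,"rx": 0,"ry": 0,"rz": 0,"gripper": 1},{"tx": 0,"ty": 0,"tz": 0,"rx": 0,"ry": 0,"rz": 0,"gripper": 1},{"tx": 0,"ty": 0,"tz": 0,"rx": 0,"ry": 0,"rz": 0,"gripper": 1}]'

```text
time_s: 17.2
ee_pos: [595.8, -194.9, 31.9]
ee_rot: [-180.0, -0.1, -4.8]
force: [-3.9, 0.7, 12.5]
gripper_width: 11.2
gripper_force: 40.6
```

send_rows --motion '[{"tx": 0,"ty": 0,"tz": -0.003,"rx": 0,"ry": 0,"rz": 0,"gripper": 0.4},{"tx": 0,"ty": 0,"tz": 0,"rx": 0,"ry": 0,"rz": 0,"gripper": 0.4},{"tx": 0,"ty": 0,"tz": 0,"rx": 0,"ry": 0,"rz": 0,"gripper": 0.4},{"tx": 0,"ty": 0,"tz": -0.05,"rx": 0,"ry": 0,"rz": 0,"gripper": 0.4},{"tx": 0,"ty": 0,"tz": -0.06,"rx": 0,"ry": 0,"rz": 0,"gripper": 0.3},{"tx": -0.08,"ty": -0.09,"tz": 0,"rx": 0,"ry": 0,"rz": -0.03,"gripper": 0.3},{"tx": -0.1,"ty": -0.1,"tz": 0,"rx": 0,"ry": 0,"rz": -0.03,"gripper": 0.3},{"tx": -0.1,"ty": -0.1,"tz": 0.02,"rx": 0,"ry": 0,"rz": 0,"gripper": 0.3},{"tx": -0.02,"ty": -0.03,"tz": 0.02,"rx": 0,"ry": 0,"rz": 0,"gripper": 0.3},{"tx": 0,"ty": 0,"tz": 0,"rx": 0,"ry": 0,"rz": 0,"gripper": 0.3},{"tx": 0,"ty": 0,"tz": 0,"rx": 0,"ry": 0,"rz": 0,"gripper": 0.3}]'

```text
time_s: 18.58
ee_pos: [469.8, -38.9, 68.2]
ee_rot: [-180.0, -0.2, -3.0]
force: [1.1, -0.8, -0.3]
gripper_width: 31.8
gripper_force: 0.0
```

```bash
python3 - <<'E'
from h import *
import pickle
s=env.state();print(s["ee_pos"],s["ee_rot"]); go([432.4,-21.7,3.2],-3.2)
c=cam("wrist"); save(c,"wrist7"); c2=cam("scene"); pickle.dump((c,c2),open("p7.pkl","wb"))
z=cv2.resize(c2[0][220:400,140:420],None,fx=2.2,fy=2.2); save(c,"m7",np.vstack([cv2.resize(c[0],None,fx=.42,fy=.42)[:200],]) if 0 else z)
print("w",ends(c,"yellow"),proj(c,rail([0,-62,38])),[((e-[140,220])*2.2).round().tolist() for n in COL for e in ends(c2,n)],((proj(c2,rail([-44,-62,38]))-[140,220])*2.2),((proj(c2,rail([44,-62,38]))-[140,220])*2.2))
E
```

```text
[469.84413336 -38.91025138  68.17961866] [-179.99711476   -0.22715361   -3.02665275]
shift [-0.077 -0.03   0.13 ] turn [-0.    -0.008  0.006]
w [array([295., 389.]), array([293., 241.])] [662.37383779 -10.96897604] [[477.0, 205.0], [389.0, 158.0], [552.0, 123.0], [416.0, 99.0], [383.0, 361.0], [268.0, 297.0], [326.0, 497.0], [147.0, 405.0], [469.0, 275.0], [326.0, 244.0]] [310.02418764 106.8377075 ] [231.18034888  69.30284471]
```

View pics/m7.png

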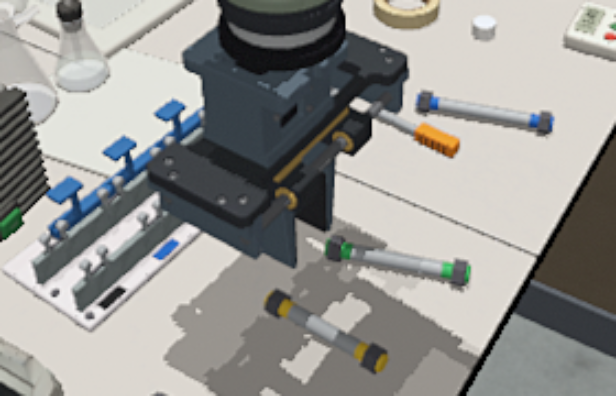

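send_rows --motion '[{"tx": -0.077,"ty": -0.03,"tz": 0,"rx": 0,"ry": 0,"rz": 0,"gripper": 0.3},{"tx": 0,"ty": 0,"tz": 0.06,"rx": 0,"ry": 0,"rz": 0,"gripper": 0.3},{"tx": 0,"ty": 0,"tz": 0,"rx": 0,"ry": 0,"rz": 0,"gripper": 0.3},{"tx": 0,"ty": 0,"tz": 0,"rx": 0,"ry": 0,"rz": 0,"gripper": 0.3}]'

```text
time_s: 19.18
ee_pos: [431.7, -21.6, 38.5]
ee_rot: [-180.0, -0.2, -3.1]
force: [0.4, 1.2, 0.3]
gripper_width: 32.0
gripper_force: 0.0
```

```bash
cat >> h.py <<'E'
HUE=dict(red=(0,4),blue=(108,125),yellow=(20,30),green=(60,80))
def check(c,name,P=None,rad=45):
    e=ends(c,name) if P is None else [proj(c,p) for p in P]; m=(e[0]+e[1])/2
    hsv=cv2.cvtColor(c[0],cv2.COLOR_RGB2HSV); h=hsv[...,0].astype(int)
    if name=='red': h=np.where(h>170,h-180,h); lo,hi=-5,5
    else: lo,hi=HUE[name]
    k=(h>=lo)&(h<=hi)&(hsv[...,1]>130)&(hsv[...,2]>40)
    yy,xx=np.nonzero(k); d=np.hypot(xx-m[0],yy-m[1])<rad
    pts=np.c_[xx[d],yy[d]]
    if len(pts)<6: print(name,"no pixels",len(pts)); return
    if P is None:
        u,v=[unproj(c,e_,9) for e_ in (pts.min(0),pts.max(0))]
    _,lab,cen=cv2.kmeans(pts.astype(np.float32),2,None,(3,20,.1),3,0)
    w=[unproj(c,q,9) if P is None else unproj(c,q,38) for q in cen]
    print(name,len(pts),"centres",[a.round(1).tolist() for a in w],"mid",((w[0]+w[1])/2).round(1),"dist",np.linalg.norm(w[0]-w[1]).round(1))
E
python3 - <<'E'
from h import *
import pickle
s=env.state();print(s["ee_pos"],s["ee_rot"]); go([432.4,-21.7,3.2],-3.2)
c=cam("wrist"); e=ends(c,"yellow"); print(e)
c7,s7=pickle.load(open("p7.pkl","rb"))
for n in ("yellow","green","blue"): check(s7,n)
P=[rail([-44,-62,38]),rail([44,-62,38])]
c2=cam("scene"); check(c2,"red",P)
E
```

```text
[431.67817936 -21.60378332  38.45264762] [-179.97626698   -0.19018486   -3.05078549]
shift [0.001 0.    0.071] turn [-0.001 -0.006  0.005]
[array([319., 361.]), array([319., 180.])]
yellow 103 centres [[469.0, -24.0, 9.0], [392.8, -18.3, 9.0]] mid [430.9 -21.1   9. ] dist 76.4
green 70 centres [[459.0, -91.2, 9.0], [376.2, -115.5, 9.0]] mid [ 417.6 -103.3    9. ] dist 86.3
blue 35 centres [[384.4, -304.2, 9.0], [480.7, -278.9, 9.0]] mid [ 432.6 -291.5    9. ] dist 99.5
red 14 centres [[627.0, -201.7, 38.0], [625.4, -192.6, 38.0]] mid [ 626.2 -197.1   38. ] dist 9.3
```

Detector agrees with the estimates. Grasp yellow and lift.

send_rows --motion '[{"tx": 0,"ty": 0,"tz": 0.05,"rx": 0,"ry": 0,"rz": 0,"gripper": 0.3},{"tx": 0,"ty": 0,"tz": 0.021,"rx": 0,"ry": 0,"rz": 0,"gripper": 0.3},{"tx": 0,"ty": 0,"tz": 0,"rx": 0,"ry": 0,"rz": 0,"gripper": 1},{"tx": 0,"ty": 0,"tz": 0,"rx": 0,"ry": 0,"rz": 0,"gripper": 1},{"tx": 0,"ty": 0,"tz": 0,"rx": 0,"ry": 0,"rz": 0,"gripper": 1},{"tx": 0,"ty": 0,"tz": 0,"rx": 0,"ry": 0,"rz": 0,"gripper": 1}]'

```text
time_s: 20.02
ee_pos: [430.9, -21.1, 2.9]
ee_rot: [-180.0, -0.2, -3.0]
force: [0.3, -0.4, 2.9]
gripper_width: 11.0
gripper_force: 40.0
```

```bash
python3 - <<'E'
from h import *
s=env.state();print(s["ee_pos"],s["ee_rot"],s["gripper_width"]); go(rail([0,-6,72]))
E
```

```text
[430.89621481 -21.10540094   2.88760414] [-179.97672644   -0.18849001   -2.99896204] 10.997392646852774
shift [ 0.351  0.218 -0.137] turn [-0.001 -0.006  0.06 ]
```

send_rows --motion '[{"tx": 0,"ty": 0,"tz": -0.07,"rx": 0,"ry": 0,"rz": 0,"gripper": 1},{"tx": 0,"ty": 0,"tz": -0.067,"rx": 0,"ry": 0,"rz": 0,"gripper": 1},{"tx": 0.09,"ty": 0.06,"tz": 0,"rx": 0,"ry": 0,"rz": 0,"gripper": 1},{"tx": 0.1,"ty": 0.06,"tz": 0,"rx": 0,"ry": 0,"rz": 0,"gripper": 1},{"tx": 0.1,"ty": 0.06,"tz": 0,"rx": 0,"ry": 0,"rz": 0,"gripper": 1},{"tx": 0.061,"ty": 0.038,"tz": 0,"rx": 0,"ry": 0,"rz": 0.06,"gripper": 1},{"tx": 0,"ty": 0,"tz": 0.02,"rx": 0,"ry": 0,"rz": 0,"gripper": 1},{"tx": 0,"ty": 0,"tz": 0.02,"rx": 0,"ry": 0,"rz": 0,"gripper": 1},{"tx": 0,"ty": 0,"tz": 0,"rx": 0,"ry": 0,"rz": 0,"gripper": 1},{"tx": 0,"ty": 0,"tz": 0,"rx": 0,"ry": 0,"rz": 0,"gripper": 1},{"tx": 0,"ty": 0,"tz": 0,"rx": 0,"ry": 0,"rz": 0,"gripper": 1}]'

```text
time_s: 21.4
ee_pos: [599.8, -138.8, 51.7]
ee_rot: [-180.0, -0.1, -4.8]
force: [-0.8, 0.8, -1.0]
gripper_width: 11.1
gripper_force: 40.0
```

```bash
python3 - <<'E'
from h import *
s=env.state();print(s["ee_pos"],s["ee_rot"],s["gripper_width"]); go(rail([0,-6,32]))
E
```

```text
[ 599.7669853  -138.82746457   51.67994413] [-1.79976681e+02 -1.45710502e-01 -4.77767167e+00] 11.086361603707472
shift [0.001 0.001 0.039] turn [-0.001 -0.005  0.001]
```

send_rows --motion '[{"tx": 0.001,"ty": 0.001,"tz": 0.01,"rx": 0,"ry": 0,"rz": 0,"gripper": 1},{"tx": 0,"ty": 0,"tz": 0.008,"rx": 0,"ry": 0,"rz": 0,"gripper": 1},{"tx": 0,"ty": 0,"tz": 0.006,"rx": 0,"ry": 0,"rz": 0,"gripper": 1},{"tx": 0,"ty": 0,"tz": 0.006,"rx": 0,"ry": 0,"rz": 0,"gripper": 1},{"tx": 0,"ty": 0,"tz": 0.006,"rx": 0,"ry": 0,"rz": 0,"gripper": 1},{"tx": 0,"ty": 0,"tz": 0.005,"rx": 0,"ry": 0,"rz": 0,"gripper": 1},{"tx": 0,"ty": 0,"tz": 0,"rx": 0,"ry": 0,"rz": 0,"gripper": 1},{"tx": 0,"ty": 0,"tz": 0,"rx": 0,"ry": 0,"rz": 0,"gripper": 1}]'

```text
time_s: 22.4
ee_pos: [600.4, -139.4, 31.7]
ee_rot: [-179.9, -0.1, -4.8]
force: [-1.9, 1.9, 8.4]
gripper_width: 11.3
gripper_force: 40.0
```

send_rows --motion '[{"tx": 0,"ty": 0,"tz": -0.002,"rx": 0,"ry": 0,"rz": 0,"gripper": 0.4},{"tx": 0,"ty": 0,"tz": 0,"rx": 0,"ry": 0,"rz": 0,"gripper": 0.4},{"tx": 0,"ty": 0,"tz": 0,"rx": 0,"ry": 0,"rz": 0,"gripper": 0.4},{"tx": 0,"ty": 0,"tz": -0.05,"rx": 0,"ry": 0,"rz": 0,"gripper": 0.4},{"tx": 0,"ty": 0,"tz": -0.06,"rx": 0,"ry": 0,"rz": 0,"gripper": 0.3},{"tx": -0.08,"ty": -0.01,"tz": 0,"rx": 0,"ry": 0,"rz": 0,"gripper": 0.3},{"tx": -0.1,"ty": -0.01,"tz": 0,"rx": 0,"ry": 0,"rz": 0,"gripper": 0.3},{"tx": -0.1,"ty": -0.01,"tz": 0.02,"rx": 0,"ry": 0,"rz": 0,"gripper": 0.3},{"tx": -0.089,"ty": -0.012,"tz": 0.02,"rx": 0,"ry": 0,"rz": -0.317,"gripper": 0.3},{"tx": 0,"ty": 0,"tz": 0,"rx": 0,"ry": 0,"rz": -0.32,"gripper": 0.3},{"tx": 0,"ty": 0,"tz": 0,"rx": 0,"ry": 0,"rz": 0,"gripper": 0.3},{"tx": 0,"ty": 0,"tz": 0,"rx": 0,"ry": 0,"rz": 0,"gripper": 0.3}]'

```text
time_s: 23.9
ee_pos: [418.9, -103.5, 66.4]
ee_rot: [180.0, -0.1, 14.2]
force: [0.1, -0.1, 0.6]
gripper_width: 31.8
gripper_force: 0.0
```

```bash
python3 - <<'E'
from h import *
s=env.state();print(s["ee_pos"],s["ee_rot"]); go([418,-103,3.2],14.3)
c=cam("scene"); check(c,"green");check(c,"blue")
c=cam("wrist"); check(c,"green",rad=130)
E
```

```text
[ 418.88524156 -103.52315802   66.4290794 ] [ 1.79968730e+02 -1.49069743e-01  1.41722346e+01]
shift [-0.002 -0.002  0.126] turn [ 0.001 -0.005 -0.004]
green 72 centres [[459.9, -91.0, 9.0], [376.7, -115.7, 9.0]] mid [ 418.3 -103.4    9. ] dist 86.8
blue 18 centres [[389.7, -301.4, 9.0], [376.1, -308.5, 9.0]] mid [ 382.9 -305.     9. ] dist 15.4
green 646 centres [[461.5, -90.5, 9.0], [379.1, -114.6, 9.0]] mid [ 420.3 -102.5    9. ] dist 85.9
```

send_rows --motion '[{"tx": 0,"ty": -0.001,"tz": 0.07,"rx": 0,"ry": 0,"rz": -0.05,"gripper": 0.3},{"tx": 0,"ty": 0,"tz": 0.046,"rx": 0,"ry": 0,"rz": 0,"gripper": 0.3},{"tx": 0,"ty": 0,"tz": 0.01,"rx": 0,"ry": 0,"rz": 0,"gripper": 0.3},{"tx": 0,"ty": 0,"tz": 0,"rx": 0,"ry": 0,"rz": 0,"gripper": 1},{"tx": 0,"ty": 0,"tz": 0,"rx": 0,"ry": 0,"rz": 0,"gripper": 1},{"tx": 0,"ty": 0,"tz": 0,"rx": 0,"ry": 0,"rz": 0,"gripper": 1},{"tx": 0,"ty": 0,"tz": 0,"rx": 0,"ry": 0,"rz": 0,"gripper": 1}]'

```text
time_s: 24.88
ee_pos: [418.9, -103.0, 4.0]
ee_rot: [179.9, -0.2, 15.8]
force: [-0.0, -1.0, 4.9]
gripper_width: 10.9
gripper_force: 40.0
```

```bash
python3 - <<'E'
from h import *
s=env.state();print(s["ee_pos"],s["ee_rot"],s["gripper_width"]); go(rail([0,50,72]))
E
```

```text
[ 418.89510165 -103.04346102    4.03431559] [179.92517859  -0.21072943  15.80328522] 10.916825242736016
shift [ 0.369  0.064 -0.134] turn [ 0.001 -0.007  0.687]
```

send_rows --motion '[{"tx": 0,"ty": 0,"tz": -0.07,"rx": 0,"ry": 0,"rz": 0,"gripper": 1},{"tx": 0,"ty": 0,"tz": -0.064,"rx": 0,"ry": 0,"rz": 0,"gripper": 1},{"tx": 0.09,"ty": 0.016,"tz": 0,"rx": 0,"ry": 0,"rz": 0,"gripper": 1},{"tx": 0.1,"ty": 0.016,"tz": 0,"rx": 0,"ry": 0,"rz": 0,"gripper": 1},{"tx": 0.1,"ty": 0.016,"tz": 0,"rx": 0,"ry": 0,"rz": 0,"gripper": 1},{"tx": 0.079,"ty": 0.016,"tz": 0,"rx": 0,"ry": 0,"rz": 0.34,"gripper": 1},{"tx": 0,"ty": 0,"tz": 0,"rx": 0,"ry": 0,"rz": 0.347,"gripper": 1},{"tx": 0,"ty": 0,"tz": 0.02,"rx": 0,"ry": 0,"rz": 0,"gripper": 1},{"tx": 0,"ty": 0,"tz": 0.02,"rx": 0,"ry": 0,"rz": 0,"gripper": 1},{"tx": 0,"ty": 0,"tz": 0,"rx": 0,"ry": 0,"rz": 0,"gripper": 1},{"tx": 0,"ty": 0,"tz": 0,"rx": 0,"ry": 0,"rz": 0,"gripper": 1},{"tx": 0,"ty": 0,"tz": 0,"rx": 0,"ry": 0,"rz": 0,"gripper": 1}]'

```text
time_s: 26.38
ee_pos: [604.3, -83.4, 51.0]
ee_rot: [-180.0, -0.1, -4.8]
force: [0.4, -0.5, -1.3]
gripper_width: 11.2
gripper_force: 40.0
```

```bash
python3 - <<'E'
from h import *
s=env.state();print(s["ee_pos"],s["ee_rot"],s["gripper_width"]); go(rail([0,50,33]))
E
```

```text
[604.32969214 -83.41653022  50.98768398] [-1.79971824e+02 -1.35856045e-01 -4.78893623e+00] 11.154905649446826
shift [0.001 0.    0.036] turn [-0.001 -0.005  0.   ]
```

send_rows --motion '[{"tx": 0.001,"ty": 0,"tz": 0.01,"rx": 0,"ry": 0,"rz": 0,"gripper": 1},{"tx": 0,"ty": 0,"tz": 0.007,"rx": 0,"ry": 0,"rz": 0,"gripper": 1},{"tx": 0,"ty": 0,"tz": 0.006,"rx": 0,"ry": 0,"rz": 0,"gripper": 1},{"tx": 0,"ty": 0,"tz": 0.006,"rx": 0,"ry": 0,"rz": 0,"gripper": 1},{"tx": 0,"ty": 0,"tz": 0.006,"rx": 0,"ry": 0,"rz": 0,"gripper": 1},{"tx": 0,"ty": 0,"tz": 0.003,"rx": 0,"ry": 0,"rz": 0,"gripper": 1},{"tx": 0,"ty": 0,"tz": 0,"rx": 0,"ry": 0,"rz": 0,"gripper": 1},{"tx": 0,"ty": 0,"tz": 0,"rx": 0,"ry": 0,"rz": 0,"gripper": 1}]'

```text
time_s: 27.38
ee_pos: [605.1, -83.4, 32.8]
ee_rot: [-180.0, -0.2, -4.8]
force: [-2.0, 1.3, 8.8]
gripper_width: 11.3
gripper_force: 40.0
```

send_rows --motion '[{"tx": 0,"ty": 0,"tz": -0.002,"rx": 0,"ry": 0,"rz": 0,"gripper": 0.4},{"tx": 0,"ty": 0,"tz": 0,"rx": 0,"ry": 0,"rz": 0,"gripper": 0.4},{"tx": 0,"ty": 0,"tz": 0,"rx": 0,"ry": 0,"rz": 0,"gripper": 0.4},{"tx": 0,"ty": 0,"tz": -0.05,"rx": 0,"ry": 0,"rz": 0,"gripper": 0.4},{"tx": 0,"ty": 0,"tz": -0.06,"rx": 0,"ry": 0,"rz": 0,"gripper": 0.3},{"tx": -0.07,"ty": -0.06,"tz": 0,"rx": 0,"ry": 0,"rz": 0,"gripper": 0.3},{"tx": -0.08,"ty": -0.07,"tz": 0,"rx": 0,"ry": 0,"rz": 0,"gripper": 0.3},{"tx": -0.08,"ty": -0.07,"tz": 0,"rx": 0,"ry": 0,"rz": 0,"gripper": 0.3},{"tx": -0.08,"ty": -0.07,"tz": 0.02,"rx": 0,"ry": 0,"rz": 0,"gripper": 0.3},{"tx": -0.061,"ty": -0.037,"tz": 0.02,"rx": 0,"ry": 0,"rz": -0.217,"gripper": 0.3},{"tx": 0,"ty": 0,"tz": 0,"rx": 0,"ry": 0,"rz": 0,"gripper": 0.3},{"tx": 0,"ty": 0,"tz": 0,"rx": 0,"ry": 0,"rz": 0,"gripper": 0.3}]'

```text
time_s: 28.88
ee_pos: [433.8, 85.1, 67.7]
ee_rot: [-180.0, -0.2, 1.7]
force: [0.3, -0.5, 0.3]
gripper_width: 32.2
gripper_force: 0.0
```

```bash
python3 - <<'E'
from h import *
s=env.state();print(s["ee_pos"],s["ee_rot"]); go([433.1,85.3,3.5],1.7)
c=cam("wrist"); e=ends(c,"black"); print(e)
c2=cam("scene"); print(ends(c2,"black")); check(c2,"blue")
# dark pixels in scene near black
for cc,rad in ((c2,60),(c,70)):
    hsv=cv2.cvtColor(cc[0],cv2.COLOR_RGB2HSV); e=ends(cc,"black")
    for q in e:
        x,y=q.astype(int); sub=cc[0][max(0,y-22):y+22,max(0,x-22):x+22].max(2); yy,xx=np.nonzero(sub<75); print(q,len(xx),(xx.mean()+max(0,x-22),yy.mean()+max(0,y-22)) if len(xx) else None)
        if len(xx): print(unproj(cc,(xx.mean()+x-22,yy.mean()+y-22),9).round(1))
E
```

```text
[433.78391125  85.11596932  67.70073791] [-179.97808866   -0.19532648    1.67844114]
shift [-0.002 -0.     0.128] turn [-0.001 -0.007 -0.001]
[array([318., 363.]), array([318., 143.])]
[array([288., 446.]), array([207., 404.])]
blue 35 centres [[480.7, -278.9, 9.0], [384.4, -304.2, 9.0]] mid [ 432.6 -291.5    9. ] dist 99.5
[288. 446.] 199 (np.float64(282.26633165829145), np.float64(442.05527638190955))
[374.9  82.4   9. ]
[207. 404.] 1495 (np.float64(208.1010033444816), np.float64(399.97458193979935))
[503.3  81.7   9. ]
[318. 363.] 1452 (np.float64(317.5), np.float64(357.0))
[369.4  83.9   9. ]
[318. 143.] 737 (np.float64(319.5753052917232), np.float64(153.80868385345997))
[495.2  86.5   9. ]
```

send_rows --motion '[{"tx": -0.001,"ty": 0,"tz": 0.07,"rx": 0,"ry": 0,"rz": 0,"gripper": 0.3},{"tx": 0,"ty": 0,"tz": 0.048,"rx": 0,"ry": 0,"rz": 0,"gripper": 0.3},{"tx": 0,"ty": 0,"tz": 0.01,"rx": 0,"ry": 0,"rz": 0,"gripper": 0.3},{"tx": 0,"ty": 0,"tz": 0,"rx": 0,"ry": 0,"rz": 0,"gripper": 1},{"tx": 0,"ty": 0,"tz": 0,"rx": 0,"ry": 0,"rz": 0,"gripper": 1},{"tx": 0,"ty": 0,"tz": 0,"rx": 0,"ry": 0,"rz": 0,"gripper": 1},{"tx": 0,"ty": 0,"tz": 0,"rx": 0,"ry": 0,"rz": 0,"gripper": 1}]'

```text
time_s: 29.85
ee_pos: [433.3, 85.2, 4.2]
ee_rot: [-180.0, -0.2, 1.7]
force: [0.6, -1.7, 4.6]
gripper_width: 10.8
gripper_force: 40.0
```

```bash
python3 - <<'E'
from h import *
s=env.state();print(s["ee_pos"],s["ee_rot"],s["gripper_width"]); go(rail([0,162,72]))
E
```

```text
[433.25386466  85.16202416   4.19130578] [-179.97520809   -0.23713616    1.71330581] 10.769502537611848
shift [ 0.359  0.125 -0.134] turn [-0.001 -0.008  0.217]
```

```bash
python3 - <<'E'
from h import *
import pickle
c=pickle.load(open("scene0.pkl","rb"))
for p in [(166,385),(120,350)]:
    print(p,[unproj(c,p,z).round(0).tolist() for z in (30,60,90)])
for p in [(82,350),(65,330),(50,400)]: print(p,[unproj(c,p,z).round(0).tolist() for z in (100,130,160)])
sd=pickle.load(open("side0.pkl","rb"))
for p in [(216,290),(230,310),(235,350)]: print("side",p,[unproj(sd,p,z).round(0).tolist() for z in (60,100,130,160)])
E
```

```text
(166, 385) [[561.0, 102.0, 30.0], [541.0, 116.0, 60.0], [521.0, 129.0, 90.0]]
(120, 350) [[667.0, 90.0, 30.0], [642.0, 104.0, 60.0], [616.0, 118.0, 90.0]]
(82, 350) [[652.0, 148.0, 100.0], [624.0, 160.0, 130.0], [597.0, 173.0, 160.0]]
(65, 330) [[702.0, 136.0, 100.0], [672.0, 149.0, 130.0], [641.0, 162.0, 160.0]]
(50, 400) [[622.0, 220.0, 100.0], [596.0, 228.0, 130.0], [570.0, 236.0, 160.0]]
side (216, 290) [[683.0, -10.0, 60.0], [654.0, 30.0, 100.0], [632.0, 59.0, 130.0], [609.0, 89.0, 160.0]]
side (230, 310) [[622.0, 36.0, 60.0], [596.0, 73.0, 100.0], [576.0, 101.0, 130.0], [557.0, 128.0, 160.0]]
side (235, 350) [[557.0, 131.0, 60.0], [534.0, 163.0, 100.0], [517.0, 187.0, 130.0], [500.0, 211.0, 160.0]]
```

send_rows --motion '[{"tx": 0,"ty": 0,"tz": -0.07,"rx": 0,"ry": 0,"rz": 0,"gripper": 1},{"tx": 0,"ty": 0,"tz": -0.064,"rx": 0,"ry": 0,"rz": 0,"gripper": 1},{"tx": 0.09,"ty": 0.03,"tz": 0,"rx": 0,"ry": 0,"rz": 0,"gripper": 1},{"tx": 0.1,"ty": 0.035,"tz": 0,"rx": 0,"ry": 0,"rz": 0,"gripper": 1},{"tx": 0.1,"ty": 0.035,"tz": 0,"rx": 0,"ry": 0,"rz": 0,"gripper": 1},{"tx": 0.069,"ty": 0.025,"tz": 0,"rx": 0,"ry": 0,"rz": 0.217,"gripper": 1},{"tx": 0,"ty": 0,"tz": 0.02,"rx": 0,"ry": 0,"rz": 0,"gripper": 1},{"tx": 0,"ty": 0,"tz": 0.02,"rx": 0,"ry": 0,"rz": 0,"gripper": 1},{"tx": 0,"ty": 0,"tz": 0,"rx": 0,"ry": 0,"rz": 0,"gripper": 1},{"tx": 0,"ty": 0,"tz": 0,"rx": 0,"ry": 0,"rz": 0,"gripper": 1},{"tx": 0,"ty": 0,"tz": 0,"rx": 0,"ry": 0,"rz": 0,"gripper": 1}]'

```text
time_s: 31.22
ee_pos: [613.3, 28.3, 51.2]
ee_rot: [-180.0, -0.1, -4.8]
force: [-0.2, -0.6, -0.8]
gripper_width: 11.0
gripper_force: 40.0
```

```bash
python3 - <<'E'
from h import *
s=env.state();print(s["ee_pos"],s["ee_rot"],s["gripper_width"]); go(rail([0,162,33.2]))
E
```

```text
[613.29854677  28.25556213  51.15839368] [-1.79962333e+02 -1.24906580e-01 -4.77859568e+00] 11.016964237362249
shift [0.002 0.    0.036] turn [-0.001 -0.004  0.001]
```

send_rows --motion '[{"tx": 0.002,"ty": 0,"tz": 0.01,"rx": 0,"ry": 0,"rz": 0,"gripper": 1},{"tx": 0,"ty": 0,"tz": 0.007,"rx": 0,"ry": 0,"rz": 0,"gripper": 1},{"tx": 0,"ty": 0,"tz": 0.006,"rx": 0,"ry": 0,"rz": 0,"gripper": 1},{"tx": 0,"ty": 0,"tz": 0.006,"rx": 0,"ry": 0,"rz": 0,"gripper": 1},{"tx": 0,"ty": 0,"tz": 0.006,"rx": 0,"ry": 0,"rz": 0,"gripper": 1},{"tx": 0,"ty": 0,"tz": 0.003,"rx": 0,"ry": 0,"rz": 0,"gripper": 1},{"tx": 0,"ty": 0,"tz": 0,"rx": 0,"ry": 0,"rz": 0,"gripper": 1},{"tx": 0,"ty": 0,"tz": 0,"rx": 0,"ry": 0,"rz": 0,"gripper": 1}]'

```text
time_s: 32.22
ee_pos: [614.9, 28.1, 33.0]
ee_rot: [-179.9, -0.2, -4.8]
force: [-3.2, 0.3, 9.1]
gripper_width: 11.1
gripper_force: 40.0
```

send_rows --motion '[{"tx": 0,"ty": 0,"tz": -0.002,"rx": 0,"ry": 0,"rz": 0,"gripper": 0.4},{"tx": 0,"ty": 0,"tz": 0,"rx": 0,"ry": 0,"rz": 0,"gripper": 0.4},{"tx": 0,"ty": 0,"tz": 0,"rx": 0,"ry": 0,"rz": 0,"gripper": 0.4},{"tx": 0,"ty": 0,"tz": -0.05,"rx": 0,"ry": 0,"rz": 0,"gripper": 0.4},{"tx": 0,"ty": 0,"tz": -0.07,"rx": 0,"ry": 0,"rz": 0,"gripper": 0.3},{"tx": -0.05,"ty": 0.07,"tz": 0,"rx": 0,"ry": 0,"rz": 0,"gripper": 0.3},{"tx": -0.05,"ty": 0.11,"tz": 0,"rx": 0,"ry": 0,"rz": 0,"gripper": 0.3},{"tx": -0.05,"ty": 0.11,"tz": 0,"rx": 0,"ry": 0,"rz": 0,"gripper": 0.3},{"tx": -0.05,"ty": 0.11,"tz": 0,"rx": 0,"ry": 0,"rz": 0,"gripper": 0.3},{"tx": -0.05,"ty": 0.11,"tz": 0,"rx": 0,"ry": 0,"rz": 0,"gripper": 0.3},{"tx": -0.057,"ty": 0.1,"tz": 0,"rx": 0,"ry": 0,"rz": -0.32,"gripper": 0.3},{"tx": 0,"ty": 0,"tz": 0,"rx": 0,"ry": 0,"rz": -0.323,"gripper": 0.3}]'

```text
time_s: 33.72
ee_pos: [434.2, -265.2, 92.0]
ee_rot: [180.0, -0.0, 14.3]
force: [0.7, 0.6, -0.6]
gripper_width: 32.0
gripper_force: 0.0
```

send_rows --motion '[{"tx": 0,"ty": 0,"tz": 0,"rx": 0,"ry": 0,"rz": 0,"gripper": 0.3},{"tx": 0,"ty": 0,"tz": 0,"rx": 0,"ry": 0,"rz": 0,"gripper": 0.3}]'

```text
time_s: 33.98
ee_pos: [436.7, -262.0, 92.1]
ee_rot: [-180.0, -0.1, 14.2]
force: [-0.7, -0.4, 0.9]
gripper_width: 32.1
gripper_force: 0.0
```

```bash
python3 - <<'E'
from h import *
s=env.state();print(s["ee_pos"],s["ee_rot"]); go([434,-292.5,4],14.3)
c=cam("scene"); check(c,"blue")
c=cam("wrist"); check(c,"blue",rad=130); print(ends(c,"blue"))
E
```

```text
[ 436.72192952 -262.00818893   92.09571484] [-1.79990294e+02 -9.35489829e-02  1.42310390e+01]
shift [-0.021  0.058  0.176] turn [-0.    -0.003 -0.002]
blue 43 centres [[480.7, -279.9, 9.0], [384.5, -304.4, 9.0]] mid [ 432.6 -292.1    9. ] dist 99.3
blue 290 centres [[493.5, -277.5, 9.0], [477.8, -282.0, 9.0]] mid [ 485.7 -279.7    9. ] dist 16.3
[array([361., 347.]), array([368., 166.])]
```

send_rows --motion '[{"tx": -0.021,"ty": 0.058,"tz": 0,"rx": 0,"ry": 0,"rz": 0,"gripper": 0.4},{"tx": 0,"ty": 0,"tz": 0.06,"rx": 0,"ry": 0,"rz": 0,"gripper": 0.4},{"tx": 0,"ty": 0,"tz": 0.06,"rx": 0,"ry": 0,"rz": 0,"gripper": 0.4},{"tx": 0,"ty": 0,"tz": 0.046,"rx": 0,"ry": 0,"rz": 0,"gripper": 0.4},{"tx": 0,"ty": 0,"tz": 0.01,"rx": 0,"ry": 0,"rz": 0,"gripper": 0.4},{"tx": 0,"ty": 0,"tz": 0,"rx": 0,"ry": 0,"rz": 0,"gripper": 1},{"tx": 0,"ty": 0,"tz": 0,"rx": 0,"ry": 0,"rz": 0,"gripper": 1},{"tx": 0,"ty": 0,"tz": 0,"rx": 0,"ry": 0,"rz": 0,"gripper": 1},{"tx": 0,"ty": 0,"tz": 0,"rx": 0,"ry": 0,"rz": 0,"gripper": 1}]'

```text
time_s: 35.2
ee_pos: [434.4, -293.5, 5.1]
ee_rot: [179.9, -0.2, 14.3]
force: [-0.1, 0.5, 3.4]
gripper_width: 10.9
gripper_force: 40.0
```

```bash
python3 - <<'E'
from h import *
s=env.state();print(s["ee_pos"],s["ee_rot"],s["gripper_width"]); go(rail([0,106,85]))
E
```

```text
[ 434.44833936 -293.4904826     5.13729625] [179.90646416  -0.19527429  14.308038  ] 10.889048464194822
shift [ 0.471 -0.428 -0.159] turn [ 0.002 -0.007  0.637]
```

send_rows --motion '[{"tx": 0,"ty": 0,"tz": -0.08,"rx": 0,"ry": 0,"rz": 0,"gripper": 1},{"tx": 0,"ty": 0,"tz": -0.079,"rx": 0,"ry": 0,"rz": 0,"gripper": 1},{"tx": 0.06,"ty": -0.05,"tz": 0,"rx": 0,"ry": 0,"rz": 0,"gripper": 1},{"tx": 0.08,"ty": -0.07,"tz": 0,"rx": 0,"ry": 0,"rz": 0,"gripper": 1},{"tx": 0.08,"ty": -0.08,"tz": 0,"rx": 0,"ry": 0,"rz": 0,"gripper": 1},{"tx": 0.08,"ty": -0.08,"tz": 0,"rx": 0,"ry": 0,"rz": 0,"gripper": 1},{"tx": 0.08,"ty": -0.08,"tz": 0,"rx": 0,"ry": 0,"rz": 0,"gripper": 1},{"tx": 0.091,"ty": -0.068,"tz": 0,"rx": 0,"ry": 0,"rz": 0.31,"gripper": 1},{"tx": 0,"ty": 0,"tz": 0,"rx": 0,"ry": 0,"rz": 0.327,"gripper": 1},{"tx": 0,"ty": 0,"tz": 0,"rx": 0,"ry": 0,"rz": 0,"gripper": 1},{"tx": 0,"ty": 0,"tz": 0,"rx": 0,"ry": 0,"rz": 0,"gripper": 1},{"tx": 0,"ty": 0,"tz": 0,"rx": 0,"ry": 0,"rz": 0,"gripper": 1}]'

```text
time_s: 36.7
ee_pos: [608.3, -28.2, 84.2]
ee_rot: [-180.0, -0.1, -4.8]
force: [-0.4, 0.1, -0.5]
gripper_width: 11.3
gripper_force: 40.0
```

```bash
python3 - <<'E'
from h import *
s=env.state();print(s["ee_pos"],s["ee_rot"],s["gripper_width"]); go(rail([0,106,34]))
E
```

```text
[608.33465544 -28.2068561   84.19692712] [-1.79972905e+02 -8.14532011e-02 -4.77871815e+00] 11.333173608121696
shift [ 0.002 -0.001  0.1  ] turn [-0.001 -0.003  0.001]
```

send_rows --motion '[{"tx": 0.002,"ty": -0.001,"tz": 0.05,"rx": 0,"ry": 0,"rz": 0,"gripper": 1},{"tx": 0,"ty": 0,"tz": 0.014,"rx": 0,"ry": 0,"rz": 0,"gripper": 1},{"tx": 0,"ty": 0,"tz": 0,"rx": 0,"ry": 0,"rz": 0,"gripper": 1},{"tx": 0,"ty": 0,"tz": 0.01,"rx": 0,"ry": 0,"rz": 0,"gripper": 1},{"tx": 0,"ty": 0,"tz": 0.008,"rx": 0,"ry": 0,"rz": 0,"gripper": 1},{"tx": 0,"ty": 0,"tz": 0.006,"rx": 0,"ry": 0,"rz": 0,"gripper": 1},{"tx": 0,"ty": 0,"tz": 0.006,"rx": 0,"ry": 0,"rz": 0,"gripper": 1},{"tx": 0,"ty": 0,"tz": 0.006,"rx": 0,"ry": 0,"rz": 0,"gripper": 1},{"tx": 0,"ty": 0,"tz": 0.002,"rx": 0,"ry": 0,"rz": 0,"gripper": 1},{"tx": 0,"ty": 0,"tz": 0,"rx": 0,"ry": 0,"rz": 0,"gripper": 1},{"tx": 0,"ty": 0,"tz": 0,"rx": 0,"ry": 0,"rz": 0,"gripper": 1}]'

```text
time_s: 38.08
ee_pos: [610.2, -27.3, 33.9]
ee_rot: [-180.0, -0.1, -4.8]
force: [-1.5, -1.0, 4.5]
gripper_width: 11.0
gripper_force: 40.0
```

send_rows --motion '[{"tx": 0,"ty": 0,"tz": 0.003,"rx": 0,"ry": 0,"rz": 0,"gripper": 1},{"tx": 0,"ty": 0,"tz": 0,"rx": 0,"ry": 0,"rz": 0,"gripper": 1},{"tx": 0,"ty": 0,"tz": 0,"rx": 0,"ry": 0,"rz": 0,"gripper": 1}]'

```text
time_s: 38.45
ee_pos: [610.2, -27.3, 33.7]
ee_rot: [-180.0, -0.2, -4.8]
force: [-4.3, -0.9, 13.0]
gripper_width: 10.9
gripper_force: 40.0
```

send_rows --motion '[{"tx": 0,"ty": 0,"tz": -0.002,"rx": 0,"ry": 0,"rz": 0,"gripper": 0.4},{"tx": 0,"ty": 0,"tz": 0,"rx": 0,"ry": 0,"rz": 0,"gripper": 0.4},{"tx": 0,"ty": 0,"tz": 0,"rx": 0,"ry": 0,"rz": 0,"gripper": 0.4},{"tx": 0,"ty": 0,"tz": -0.05,"rx": 0,"ry": 0,"rz": 0,"gripper": 0.4},{"tx": 0,"ty": 0,"tz": -0.07,"rx": 0,"ry": 0,"rz": 0,"gripper": 0.3},{"tx": -0.07,"ty": 0.07,"tz": -0.07,"rx": 0,"ry": 0,"rz": 0,"gripper": 0.3},{"tx": -0.07,"ty": 0.07,"tz": -0.07,"rx": 0,"ry": 0,"rz": 0,"gripper": 0.3},{"tx": -0.07,"ty": 0.07,"tz": -0.07,"rx": 0,"ry": 0,"rz": 0,"gripper": 0.3},{"tx": 0,"ty": 0,"tz": 0,"rx": 0,"ry": 0,"rz": 0,"gripper": 0.3},{"tx": 0,"ty": 0,"tz": 0,"rx": 0,"ry": 0,"rz": 0,"gripper": 0.3},{"tx": 0,"ty": 0,"tz": 0,"rx": 0,"ry": 0,"rz": 0,"gripper": 0.3}]'

```text
time_s: 39.83
ee_pos: [496.5, -122.2, 196.0]
ee_rot: [-179.9, 0.0, -4.7]
force: [-0.3, 0.2, -0.1]
gripper_width: 31.7
gripper_force: 0.0
```

```bash
python3 - <<'E'
from h import *
import pickle
s=env.state();print(s["ee_pos"],s["ee_rot"])
c=cam("wrist"); pickle.dump(c,open("w9.pkl","wb"))
hsv=cv2.cvtColor(c[0],cv2.COLOR_RGB2HSV); L=dict(red=88,yellow=100,green=112,blue=124,black=136)
# find orange pin on bench and column end plugs on rail
k=((hsv[...,0]>=8)&(hsv[...,0]<=16)&(hsv[...,1]>170)&(hsv[...,2]>90)).astype(np.uint8); k[290:]=0
n,l,st,ce=cv2.connectedComponentsWithStats(k)
for i in range(1,n):
    if st[i,4]>30: print("orange",st[i],unproj(c,ce[i],10).round(1))
img=c[0].copy()
for nme,y in PL.items():
    for e in (-1,1):
        q=proj(c,rail([e*L[nme]/2,y,38])); cv2.drawMarker(img,tuple(int(v) for v in q.round()),(255,0,255),cv2.MARKER_CROSS,9,1); print(nme,e,q.round(0))
print("grip",proj(c,rail([46,-138,58])))
save(c,"w9",cv2.resize(img[:300],None,fx=1.25,fy=1.25))
E
```

```text
[ 496.47047512 -122.19246083  196.03296147] [-1.79928823e+02  2.86572195e-02 -4.72719000e+00]
orange [444 224  19  45 152] [ 457.4 -238.3   10. ]
red -1 [401. 146.]
red 1 [408.  21.]
yellow -1 [329. 153.]
yellow 1 [331.  11.]
green -1 [258. 161.]
green 1 [252.   2.]
blue -1 [188. 168.]
blue 1 [173.  -8.]
black -1 [118. 176.]
black 1 [ 93. -18.]
grip [527.43033258  10.39033542]
```

View pics/w9.png

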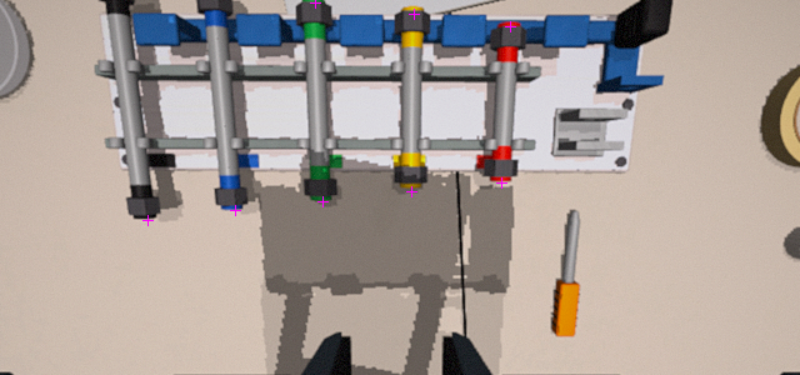

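```bash
python3 - <<'E'
from h import *
go(rail([47,-138,100]))
E
```

```text
shift [0.303 0.281 0.192] turn [-0.002  0.001  0.003]
```

send_rows --motion '[{"tx": 0.07,"ty": 0.07,"tz": 0,"rx": 0,"ry": 0,"rz": 0,"gripper": 0.3},{"tx": 0.08,"ty": 0.07,"tz": 0,"rx": 0,"ry": 0,"rz": 0,"gripper": 0.3},{"tx": 0.08,"ty": 0.07,"tz": 0,"rx": 0,"ry": 0,"rz": 0,"gripper": 0.3},{"tx": 0.073,"ty": 0.071,"tz": 0,"rx": 0,"ry": 0,"rz": 0,"gripper": 0.3},{"tx": 0,"ty": 0,"tz": 0.1,"rx": 0,"ry": 0,"rz": 0,"gripper": 0.3},{"tx": 0,"ty": 0,"tz": 0.092,"rx": 0,"ry": 0,"rz": 0,"gripper": 0.3},{"tx": 0,"ty": 0,"tz": 0,"rx": 0,"ry": 0,"rz": 0,"gripper": 0.3},{"tx": 0,"ty": 0,"tz": 0,"rx": 0,"ry": 0,"rz": 0,"gripper": 0.3},{"tx": 0,"ty": 0,"tz": 0,"rx": 0,"ry": 0,"rz": 0,"gripper": 0.3}]'

```text
time_s: 41.0
ee_pos: [637.2, -276.0, 104.2]
ee_rot: [179.9, -0.4, -4.8]
force: [0.1, -0.1, 0.8]
gripper_width: 32.2
gripper_force: 0.0
```

```bash
python3 - <<'E'
from h import *
go(rail([47,-138,44]))
E
```

```text
shift [-0.004 -0.002  0.12 ] turn [ 0.002 -0.012  0.001]
```

send_rows --motion '[{"tx": -0.002,"ty": -0.002,"tz": 0.06,"rx": 0,"ry": -0.01,"rz": 0,"gripper": 0.3},{"tx": 0,"ty": 0,"tz": 0.06,"rx": 0,"ry": 0,"rz": 0,"gripper": 0.3},{"tx": 0,"ty": 0,"tz": 0,"rx": 0,"ry": 0,"rz": 0,"gripper": 0.3},{"tx": 0,"ty": 0,"tz": 0,"rx": 0,"ry": 0,"rz": 0,"gripper": 0.5},{"tx": 0,"ty": 0,"tz": 0,"rx": 0,"ry": 0,"rz": 0,"gripper": 1},{"tx": 0,"ty": 0,"tz": 0,"rx": 0,"ry": 0,"rz": 0,"gripper": 1},{"tx": 0,"ty": 0,"tz": 0,"rx": 0,"ry": 0,"rz": 0,"gripper": 1}]' --grip_force 20

```text
time_s: 41.88
ee_pos: [635.9, -274.7, 43.7]
ee_rot: [180.0, -0.0, -4.8]
force: [0.1, 1.7, 6.7]
gripper_width: 15.7
gripper_force: 20.0
```

```bash
python3 - <<'E'
from h import *
s=env.state(); print(torail(s["ee_pos"]),s["force"],s["gripper_width"]); go(rail([46.5,-118,44]))
E
```

```text
[  47.10701401 -137.96238962   43.74833639] [0.11563361 1.68606529 6.7101619 ] 15.706492513337594
shift [-0.001 -0.04  -0.001] turn [ 0. -0. -0.]
```

send_rows --motion '[{"tx": 0,"ty": -0.014,"tz": 0,"rx": 0,"ry": 0,"rz": 0,"gripper": 1},{"tx": 0,"ty": -0.014,"tz": 0,"rx": 0,"ry": 0,"rz": 0,"gripper": 1},{"tx": 0,"ty": -0.012,"tz": 0,"rx": 0,"ry": 0,"rz": 0,"gripper": 1},{"tx": 0,"ty": 0,"tz": 0,"rx": 0,"ry": 0,"rz": 0,"gripper": 1},{"tx": 0,"ty": 0,"tz": 0,"rx": 0,"ry": 0,"rz": 0,"gripper": 1}]'

```text
time_s: 42.5
ee_pos: [637.7, -254.8, 43.8]
ee_rot: [180.0, -0.0, -4.8]
force: [-0.3, 0.7, 6.5]
gripper_width: 15.6
gripper_force: 20.0
```

```bash
python3 - <<'E'
from h import *
s=env.state(); print(torail(s["ee_pos"]),s["force"],s["gripper_width"])
E
```

```text
[  47.20302728 -118.02345868   43.78263304] [-0.28724149  0.65282361  6.48398677] 15.609705117730137
```

send_rows --motion '[{"tx": 0,"ty": 0,"tz": 0,"rx": 0,"ry": 0,"rz": 0,"gripper": 0.3},{"tx": 0,"ty": 0,"tz": 0,"rx": 0,"ry": 0,"rz": 0,"gripper": 0.3},{"tx": 0,"ty": 0,"tz": 0,"rx": 0,"ry": 0,"rz": 0,"gripper": 0.3},{"tx": 0,"ty": 0,"tz": -0.06,"rx": 0,"ry": 0,"rz": 0,"gripper": 0.3},{"tx": 0,"ty": 0,"tz": -0.06,"rx": 0,"ry": 0,"rz": 0,"gripper": 0.3},{"tx": -0.08,"ty": 0,"tz": 0,"rx": 0,"ry": 0,"rz": 0,"gripper": 0.3},{"tx": -0.1,"ty": 0,"tz": 0,"rx": 0,"ry": 0,"rz": 0,"gripper": 0.3},{"tx": -0.1,"ty": 0,"tz": 0,"rx": 0,"ry": 0,"rz": 0,"gripper": 0.3},{"tx": -0.08,"ty": 0,"tz": 0,"rx": 0,"ry": 0,"rz": 0,"gripper": 0.3},{"tx": 0,"ty": 0,"tz": 0,"rx": 0,"ry": 0,"rz": 0,"gripper": 0.3},{"tx": 0,"ty": 0,"tz": 0,"rx": 0,"ry": 0,"rz": 0,"gripper": 0.3}]'

```text
time_s: 43.88
ee_pos: [458.1, -240.0, 102.6]
ee_rot: [180.0, 0.1, -4.8]
force: [-0.1, -0.4, -0.4]
gripper_width: 32.0
gripper_force: 0.0
```

```bash
python3 - <<'E'
from h import *
import pickle
c=pickle.load(open("w9.pkl","rb")); a=unproj(c,(452.8,246.4),10);b=unproj(c,(459.2,168),7); print(a,b,np.degrees(np.arctan2(b[1]-a[1],b[0]-a[0])))
s=env.state(); print(s["ee_pos"],s["ee_rot"])
c=cam("wrist"); hsv=cv2.cvtColor(c[0],cv2.COLOR_RGB2HSV)
k=((hsv[...,0]>=8)&(hsv[...,0]<=16)&(hsv[...,1]>170)&(hsv[...,2]>90)).astype(np.uint8)
k[:150]=0
n,l,st,ce=cv2.connectedComponentsWithStats(k)
for i in range(1,n):
    if st[i,4]>60: x,y,w,h,_=st[i]; print("orange",st[i],"frontmid",unproj(c,(x+w/2,y),14).round(1))
go([456,-241.4,2.5],-5)
E
```

```text
[ 456.73183669 -241.05356781   10.        ] [ 526.42271291 -246.96129767    7.        ] -4.845407148705379
[ 458.10599375 -240.01734694  102.56892191] [ 1.79998030e+02  1.10702383e-01 -4.80049571e+00]
orange [ 310  215   21   61 1182] frontmid [ 478.1 -243.    14. ]
shift [-0.004  0.003  0.2  ] turn [0.    0.004 0.007]
```

send_rows --motion '[{"tx": -0.003,"ty": 0.002,"tz": 0.08,"rx": 0,"ry": 0,"rz": 0,"gripper": 0.35},{"tx": 0,"ty": 0,"tz": 0.08,"rx": 0,"ry": 0,"rz": 0,"gripper": 0.4},{"tx": 0,"ty": 0,"tz": 0.039,"rx": 0,"ry": 0,"rz": 0,"gripper": 0.4},{"tx": 0,"ty": 0,"tz": 0,"rx": 0,"ry": 0,"rz": 0,"gripper": 0.4},{"tx": 0,"ty": 0,"tz": 0,"rx": 0,"ry": 0,"rz": 0,"gripper": 0.6},{"tx": 0,"ty": 0,"tz": 0,"rx": 0,"ry": 0,"rz": 0,"gripper": 1},{"tx": 0,"ty": 0,"tz": 0,"rx": 0,"ry": 0,"rz": 0,"gripper": 1},{"tx": 0,"ty": 0,"tz": 0,"rx": 0,"ry": 0,"rz": 0,"gripper": 1}]' --grip_force 30

```text
time_s: 44.92
ee_pos: [455.3, -240.4, 2.8]
ee_rot: [-180.0, 0.2, -4.8]
force: [-0.0, -0.3, -0.4]
gripper_width: 13.9
gripper_force: 30.0
```

```bash
python3 - <<'E'
from h import *
s=env.state(); print(s["ee_pos"],s["ee_rot"],s["force"],s["gripper_width"])
z=34+s["ee_pos"][2]-7; print("zt",z)
go(rail([-110,-118,z])); print(torail(s["ee_pos"]))
E
```

```text
[ 455.28883493 -240.38592679    2.81546522] [-179.97352802    0.19522906   -4.78601965] [-0.02278097 -0.30842975 -0.39783165] 13.859037700664164
zt 29.81546521734535
shift [ 0.051 -0.002 -0.054] turn [-0.001  0.007  0.   ]
[-135.78932076 -118.88543225    2.81546522]
```

send_rows --motion '[{"tx": 0,"ty": 0,"tz": -0.054,"rx": 0,"ry": 0.007,"rz": 0,"gripper": 1},{"tx": 0.051,"ty": -0.002,"tz": 0,"rx": 0,"ry": 0,"rz": 0,"gripper": 1},{"tx": 0,"ty": 0,"tz": 0,"rx": 0,"ry": 0,"rz": 0,"gripper": 1},{"tx": 0,"ty": 0,"tz": 0,"rx": 0,"ry": 0,"rz": 0,"gripper": 1},{"tx": 0,"ty": 0,"tz": 0,"rx": 0,"ry": 0,"rz": 0,"gripper": 1}]'

```text
time_s: 45.55
ee_pos: [479.7, -241.2, 29.3]
ee_rot: [-179.9, 0.1, -4.8]
force: [-0.0, 0.1, -0.8]
gripper_width: 13.6
gripper_force: 30.0
```

```bash
python3 - <<'E'
from h import *
s=env.state(); print(s["ee_rot"],s["force"],s["gripper_width"],torail(s["ee_pos"]))
go(rail([-110,-118,29.8]));go(rail([-47,-118,29.8]))
c=cam("wrist"); hsv=cv2.cvtColor(c[0],cv2.COLOR_RGB2HSV)
k=((hsv[...,0]>=8)&(hsv[...,0]<=16)&(hsv[...,1]>170)&(hsv[...,2]>90)).astype(np.uint8)
n,l,st,ce=cv2.connectedComponentsWithStats(k)
for i in range(1,n):
    if st[i,4]>60: x,y,w,h,_=st[i]; print("orange",st[i],"front",torail(unproj(c,(x+w/2,y),41)).round(1))
g=cv2.cvtColor(c[0],cv2.COLOR_RGB2GRAY); e=proj(c,rail([-24,-118,48])); print("eyelet px",e, "plate edges",[proj(c,rail([-24,y,48])).round(0) for y in(-132,-104)])
t=proj(c,rail([-38,-118,34])); print("tip pred",t); print(g[int(t[1])+8:int(t[1])+10,int(t[0])-30:int(t[0])+30].tolist())
print(g[int(e[1])-3,int(e[0])-50:int(e[0])+50].tolist())
E
```

```text
[-1.79932391e+02  8.98402077e-02 -4.79903363e+00] [-0.01361983  0.14211676 -0.82126878] 13.556466865152338 [-111.40522214 -117.64657735   29.31975757]
shift [ 0.003  0.001 -0.001] turn [-0.002  0.003  0.   ]
shift [ 0.129  0.001 -0.001] turn [-0.002  0.003  0.   ]
orange [ 301  259   33   77 2339] front [ -87.7 -116.9   41. ]
eyelet px [320.75287216  92.65758157] plate edges [array([361.,  93.]), array([281.,  93.])]
tip pred [320.38004777 133.04302512]
[[203, 203, 203, 203, 204, 204, 205, 207, 202, 208, 207, 208, 206, 206, 206, 205, 209, 169, 124, 124, 127, 113, 106, 108, 124, 123, 127, 125, 127, 153, 175, 168, 161, 168, 187, 207, 205, 202, 199, 203, 203, 206, 202, 205, 205, 203, 203, 201, 201, 203, 202, 199, 204, 204, 205, 204, 202, 205, 204, 208], [207, 208, 206, 206, 202, 203, 205, 204, 204, 204, 205, 202, 208, 205, 202, 206, 206, 173, 122, 125, 127, 99, 89, 109, 128, 146, 153, 154, 154, 149, 138, 123, 106, 110, 173, 206, 206, 206, 205, 202, 205, 200, 204, 203, 205, 206, 204, 204, 204, 206, 203, 204, 205, 202, 205, 206, 201, 205, 203, 203]]
[225, 225, 225, 224, 227, 226, 224, 214, 201, 200, 198, 204, 204, 202, 202, 207, 206, 206, 206, 210, 209, 206, 207, 207, 202, 208, 205, 206, 205, 207, 204, 208, 207, 210, 209, 205, 203, 200, 199, 199, 201, 199, 200, 202, 204, 203, 205, 204, 208, 206, 205, 201, 202, 203, 207, 202, 205, 208, 208, 207, 212, 210, 215, 211, 210, 206, 203, 198, 199, 203, 202, 204, 203, 204, 205, 203, 199, 201, 205, 208, 208, 209, 210, 207, 210, 208, 207, 209, 219, 225, 227, 226, 224, 224, 224, 225, 226, 227, 223, 225]
```

send_rows --motion '[{"tx": 0.02,"ty": 0.0005,"tz": -0.001,"rx": 0,"ry": 0,"rz": 0,"gripper": 1},{"tx": 0.02,"ty": 0,"tz": 0,"rx": 0,"ry": 0,"rz": 0,"gripper": 1},{"tx": 0.02,"ty": 0,"tz": 0,"rx": 0,"ry": 0,"rz": 0,"gripper": 1},{"tx": 0,"ty": 0,"tz": 0,"rx": 0,"ry": 0,"rz": 0,"gripper": 1},{"tx": 0,"ty": 0,"tz": 0,"rx": 0,"ry": 0,"rz": 0,"gripper": 1}]'

```text
time_s: 46.22
ee_pos: [510.4, -244.1, 30.0]
ee_rot: [-180.0, 0.0, -4.8]
force: [0.4, -0.6, 0.1]
gripper_width: 13.8
gripper_force: 30.0
```

send_rows --motion '[{"tx": 0.02,"ty": 0,"tz": 0,"rx": 0,"ry": 0,"rz": 0,"gripper": 1},{"tx": 0.02,"ty": 0,"tz": 0,"rx": 0,"ry": 0,"rz": 0,"gripper": 1},{"tx": 0.01,"ty": 0,"tz": 0,"rx": 0,"ry": 0,"rz": 0,"gripper": 1},{"tx": 0,"ty": 0,"tz": 0,"rx": 0,"ry": 0,"rz": 0,"gripper": 1},{"tx": 0,"ty": 0,"tz": 0,"rx": 0,"ry": 0,"rz": 0,"gripper": 1}]'

```text
time_s: 46.85
ee_pos: [535.3, -246.2, 30.1]
ee_rot: [-180.0, 0.0, -4.8]
force: [-0.1, 0.1, 0.3]
gripper_width: 13.7
gripper_force: 30.0
```

```bash
python3 - <<'E'
from h import *
s=env.state(); print(s["ee_rot"],s["force"],s["gripper_width"],torail(s["ee_pos"])); go(rail([-47.3,-118,29.5]))
E
```

```text
[-1.79956761e+02  3.08213753e-02 -4.78573906e+00] [-0.14598717  0.08246339  0.31883206] 13.655187714570529 [ -55.55124097 -118.00235256   30.08937014]
shift [0.017 0.    0.001] turn [-0.001  0.001  0.   ]
```

No contact so far; push home gently.

send_rows --motion '[{"tx": 0.008,"ty": 0,"tz": 0,"rx": 0,"ry": 0,"rz": 0,"gripper": 1},{"tx": 0.006,"ty": 0,"tz": 0,"rx": 0,"ry": 0,"rz": 0,"gripper": 1},{"tx": 0.004,"ty": 0,"tz": 0,"rx": 0,"ry": 0,"rz": 0,"gripper": 1},{"tx": 0.002,"ty": 0,"tz": 0,"rx": 0,"ry": 0,"rz": 0,"gripper": 1},{"tx": 0,"ty": 0,"tz": 0,"rx": 0,"ry": 0,"rz": 0,"gripper": 1},{"tx": 0,"ty": 0,"tz": 0,"rx": 0,"ry": 0,"rz": 0,"gripper": 1}]'

```text
time_s: 47.6
ee_pos: [545.4, -247.2, 30.2]
ee_rot: [-180.0, 0.0, -4.8]
force: [-0.7, -0.1, -0.6]
gripper_width: 13.8
gripper_force: 30.0
```

```bash
python3 - <<'E'
from h import *
s=env.state(); print(s["ee_rot"],s["force"],s["gripper_width"],torail(s["ee_pos"]))
E
```

```text
[-1.79966313e+02  4.91963260e-03 -4.78731498e+00] [-0.69890866 -0.11331962 -0.55625689] 13.75733729953743 [ -45.37982493 -118.10240263   30.22184219]
```

send_rows --motion '[{"tx": 0.003,"ty": 0,"tz": 0,"rx": 0,"ry": 0,"rz": 0,"gripper": 1},{"tx": 0.003,"ty": 0,"tz": 0,"rx": 0,"ry": 0,"rz": 0,"gripper": 1},{"tx": 0,"ty": 0,"tz": 0,"rx": 0,"ry": 0,"rz": 0,"gripper": 1},{"tx": 0,"ty": 0,"tz": 0,"rx": 0,"ry": 0,"rz": 0,"gripper": 1}]'

```text
time_s: 48.1
ee_pos: [546.0, -247.1, 30.0]
ee_rot: [-179.9, 0.3, -4.8]
force: [-6.1, -0.2, 2.7]
gripper_width: 13.8
gripper_force: 30.0
```

```bash
python3 - <<'E'
from h import *
s=env.state(); print(s["force"],torail(s["ee_pos"]))
c=cam("wrist"); hsv=cv2.cvtColor(c[0],cv2.COLOR_RGB2HSV)
k=((hsv[...,0]>=8)&(hsv[...,0]<=16)&(hsv[...,1]>170)&(hsv[...,2]>90)).astype(np.uint8)
n,l,st,ce=cv2.connectedComponentsWithStats(k)
for i in range(1,n):
    if st[i,4]>60: x,y,w,h,_=st[i]; print("orange",st[i],"front",torail(unproj(c,(x+w/2,y),41)).round(1))
E
```

```text
[-6.08403851 -0.21639444  2.70035811] [ -44.81434398 -117.99249685   29.98008596]
orange [ 301  274   33   62 2032] front [ -27.8 -117.3   41. ]
```

```bash
python3 - <<'E'
from h import *
c=cam("wrist"); hsv=cv2.cvtColor(c[0],cv2.COLOR_RGB2HSV)
for x in range(-8,40,2):
    q=proj(c,rail([x,-118,36])).round().astype(int); print(x,q.tolist(),np.median(hsv[q[1]-1:q[1]+2,q[0]-4:q[0]+3].reshape(-1,3),0).astype(int).tolist(),end=' | ')
E
```

```text
-8 [319, 225] [120, 7, 113] | -6 [319, 220] [120, 7, 114] | -4 [319, 215] [135, 11, 71] | -2 [319, 210] [60, 7, 107] | 0 [320, 206] [20, 7, 110] | 2 [320, 201] [75, 7, 108] | 4 [320, 196] [20, 7, 109] | 6 [320, 191] [30, 5, 108] | 8 [320, 186] [15, 5, 111] | 10 [320, 181] [108, 185, 107] | 12 [320, 176] [106, 192, 160] | 14 [320, 171] [106, 192, 197] | 16 [320, 166] [112, 11, 117] | 18 [320, 161] [160, 6, 188] | 20 [320, 156] [158, 6, 194] | 22 [320, 151] [20, 7, 189] | 24 [320, 145] [10, 7, 181] | 26 [320, 140] [107, 187, 114] | 28 [320, 135] [106, 192, 194] | 30 [320, 129] [106, 194, 166] | 32 [320, 124] [107, 192, 167] | 34 [320, 119] [106, 194, 167] | 36 [320, 113] [105, 109, 20] | 38 [320, 108] [143, 21, 40] |
```

send_rows --motion '[{"tx": -0.003,"ty": 0,"tz": 0,"rx": 0,"ry": 0,"rz": 0,"gripper": 1},{"tx": 0,"ty": 0,"tz": 0,"rx": 0,"ry": 0,"rz": 0,"gripper": 0.6},{"tx": 0,"ty": 0,"tz": 0,"rx": 0,"ry": 0,"rz": 0,"gripper": 0.4},{"tx": 0,"ty": 0,"tz": 0,"rx": 0,"ry": 0,"rz": 0,"gripper": 0.4},{"tx": 0,"ty": 0,"tz": 0,"rx": 0,"ry": 0,"rz": 0,"gripper": 0.4},{"tx": 0,"ty": 0,"tz": -0.06,"rx": 0,"ry": 0,"rz": 0,"gripper": 0.4},{"tx": 0,"ty": 0,"tz": -0.09,"rx": 0,"ry": 0,"rz": 0,"gripper": 0.2},{"tx": -0.06,"ty": -0.07,"tz": -0.1,"rx": 0,"ry": 0,"rz": 0,"gripper": 0},{"tx": -0.06,"ty": -0.07,"tz": -0.1,"rx": 0,"ry": 0,"rz": 0,"gripper": 0},{"tx": 0,"ty": 0,"tz": 0,"rx": 0,"ry": 0,"rz": 0,"gripper": 0},{"tx": 0,"ty": 0,"tz": 0,"rx": 0,"ry": 0,"rz": 0,"gripper": 0}]'

```text
time_s: 49.58
ee_pos: [497.5, -178.9, 196.8]
ee_rot: [-180.0, -0.0, -4.8]
force: [-0.0, -0.1, -0.2]
gripper_width: 45.6
gripper_force: 0.0
```

```bash
python3 - <<'E'
from h import *
s=env.state(); print(s["ee_pos"])
c=cam("wrist"); hsv=cv2.cvtColor(c[0],cv2.COLOR_RGB2HSV); save(c,"final")
k=((hsv[...,0]>=8)&(hsv[...,0]<=16)&(hsv[...,1]>170)&(hsv[...,2]>90)).astype(np.uint8); k[300:]=0
n,l,st,ce=cv2.connectedComponentsWithStats(k)
for i in range(1,n):
    if st[i,4]>60: x,y,w,h,_=st[i]; print("orange",st[i],"front",torail(unproj(c,(x+w/2,y),41)).round(1),"back",torail(unproj(c,(x+w/2,y+h),41)).round(1))
for x in range(-8,40,2):
    q=proj(c,rail([x,-118,36])).round().astype(int); print(x,q.tolist(),np.median(hsv[q[1]-1:q[1]+1,q[0]-2:q[0]+2].reshape(-1,3),0).astype(int).tolist(),end=' | ')
# black grip location: dark pixels near predicted top
q=proj(c,rail([46,-118,58])).round().astype(int); g=c[0].max(2); y0=max(0,q[1]-30); sub=g[y0:q[1]+30,q[0]-45:q[0]+45]; yy,xx=np.nonzero(sub<50); print("\ngrip pred",q,"dark centre",xx.mean()+q[0]-45,yy.mean()+y0,len(xx), xx.min()+q[0]-45,xx.max()+q[0]-45)
for y in (-110,-126): print(proj(c,rail([46,y,58])))
E
```

```text
[ 497.4900467  -178.85140602  196.81596798]
orange [388 129  20  51 528] front [ -25.7 -115.1   41. ] back [ -64.7 -117.2   41. ]
-8 [402, 105] [95, 6, 151] | -6 [402, 102] [160, 7, 171] | -4 [402, 100] [3, 5, 185] | -2 [402, 97] [13, 4, 188] | 0 [402, 94] [4, 4, 169] | 2 [403, 91] [155, 4, 171] | 4 [403, 88] [40, 7, 172] | 6 [403, 86] [167, 5, 171] | 8 [403, 83] [156, 6, 173] | 10 [403, 80] [170, 7, 174] | 12 [403, 77] [114, 104, 108] | 14 [404, 74] [107, 195, 163] | 16 [404, 71] [106, 197, 163] | 18 [404, 69] [110, 74, 154] | 20 [404, 66] [12, 8, 170] | 22 [404, 63] [153, 7, 157] | 24 [404, 60] [111, 33, 151] | 26 [404, 57] [106, 195, 153] | 28 [405, 54] [106, 198, 136] | 30 [405, 51] [106, 191, 137] | 32 [405, 48] [106, 202, 123] | 34 [405, 45] [48, 101, 9] | 36 [405, 42] [28, 104, 8] | 38 [405, 39] [90, 79, 13] | 
grip pred [413  20] dark centre 405.3656343656344 26.68231768231768 1001 368 422
[401.01520345  20.0764363 ]
[424.5458172   20.10303915]
```

```bash
python3 -c "
from workcell import env
print(env.job_done())"
```

```text
the job is handed in; nothing more can be done
None
```

The job is handed in after about 50 s of robot time. All five columns are clicked into their own places, the keeper is locked at about 20 mm, and the pin is home through all three eyelets. That is from my own camera and force readings; `env.job_done()` gave no verdict.

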